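# Put the mixed-up burner caps back on their own gas burners

### The arm

A 6-joint arm with a two-finger parallel gripper is mounted at the origin on the work surface. World frame = base frame: x ahead of the robot, y to its left, z up, the work surface at z = 0. Lengths are in m, angles in rad, forces in N, time in s.
With the tool pointing down it reaches from about 0.325 to 0.75 m from the base axis. Payload 7.6 kg.
Tool frame: the origin (TCP) lies at the very end of the fingers, on their centre line; the grasp point (between the pads) lies 19 mm behind it; z points along the fingers, y is the line along which they close (so a half turn about z gives the same grasp; the last joint's range is limited). The gripper opens to 85 mm and grips with 20 to 120 N. Pads are 22 mm wide; open, the fingers measure 114 mm over their backs; the gripper's body (76 mm by 85 mm) begins 54 mm behind the grasp point. The pads swing forward as they close: fully open they stand 13 mm farther back than shut.
Start: joints at [1.273, 0.052, 1.401, -0, 1.689, -0.07], TCP at [0.119, 0.511, 0.202] pointing down, gripper open.
Joint ranges: [-2.9, 2.9], [-0.91, 2.17], [0.12, 2.37], [-1.06, 4.2], [0.26, 2.73], [-2.93, 2.93]. Speed limits (rad/s): [2.57, 2.57, 3.01, 3.14, 3.14, 3.14].

### API

Orientations are given as a unit quaternion [w, x, y, z].
In Python, from station import ctrl, viewer gives the robot as it stands.
- The arm moves only by the shell command python3 -m pendant 'ROWS' [FORCE]. ROWS is JSON, a list of rows, each an object of numbers: "rx", "ry", "rz": the turn, a rotation vector about the tool's x, y, z in degrees; "dx", "dy", "dz": the shift along the tool's x, y, z in cm; "fingers": the opening, from 0 (shut) to 1 (fully open). A call has 1 to 8 rows; each row shifts and turns the commanded pose from where the row before left it, along the tool's axes as they then stand; what a row does not reach is not made up. A row lasts 1/10 s, in which the tool goes at most 50 mm and 8.59 degrees, less where a joint would pass 70% of its speed; a pose out of reach is approached as far as the arm can. A call with a gripper value outside its range is refused whole. The fingers move at their own pace and stop on an object; FORCE is the grip in N (left out, the last holds). Time passes only in rows, so rows that do not move let the fingers close. It gives the time, the measured TCP pose, the force, the opening and the grip force at its end, in the units of the state.
- ctrl.read_state(): the state, without advancing time (a new reading comes with each control period).
- viewer.snapshot(name): name is "side" or "top" or "wrist"; returns a dict with "pixels" (420x560x3 uint8, red, green, blue), "mtx" (3x3 intrinsics, pixels), "view" (4x4, takes a point from world to camera coordinates); the wrist camera has in their place "hand_eye" (4x4, takes a point from camera to tool coordinates, whose origin is the TCP and whose axes are the flange's). Camera axes: x right, y down, z forward; pixel columns grow to the right and rows downward; lengths in m; the calibration is good to about 2 mm. The wrist camera is an equidistant fisheye: a pixel r from the principal point sees the ray r / f radians off the axis. A picture is of the moment at which its call begins: read the wrist's pose just before it. There is no depth.
- ctrl.close_job(): hands the job in; it is judged then, once.
The state is a dict: "clock": time; "q": joint angles; "dq": joint speeds; "joint_torque": joint torques, N m; "eef_pos": TCP position; "eef_rot": TCP orientation; "wrist_force": force on the tool from outside, world axes, zero at the start; "torque": the same for the moment, N m; "grip_width": opening from 0.0 (shut) to 1.0 (fully open); "finger_force": force on a finger pad.
Only numpy, scipy, OpenCV 4.12 (cv2) and the standard library are available. Lean on these libraries where they do the work, as an engineer would, in place of code of your own. Each camera call takes 0.05 s, during which the arm holds its last target. There are 200 camera calls.

### The job

After cleaning, the small, medium and large burner caps of this gas hob were put back on one another's burners: put each of the three on the burner of its own size, lying level and fully down on it. The empty round wooden board is free for parking a cap on the way; set the caps down, do not drop them. Leave the extra-large burner's cap and the brush as they are.

Things in the scene. Friction and masses are not known exactly. Their poses are not given: they have to be found in the camera images.
- cap_small: smallest black burner cap: a round lid, 40 mm across, 12.5 mm high, with a turned-down rim 6 mm deep, 4 mm thick (hollow inside, 32 mm across), about 60 g. Its side is upright for the lower 9.5 mm: grip it there from above, across the diameter. Origin at the centre of its lower rim, z up. It starts on the large burner, standing on the crown's flat top.
- cap_medium: medium black burner cap, the same form: 52 mm across, 12.5 mm high, rim 6 mm deep and 4 mm thick (hollow 44 mm across), about 100 g. Origin at the centre of its lower rim, z up. It starts lying loosely over the small burner.
- cap_large: large black burner cap, the same form: 66 mm across, 12.5 mm high, rim 6 mm deep and 4 mm thick (hollow 58 mm across), about 170 g. Origin at the centre of its lower rim, z up. It starts lying loosely over the medium burner.
- burner_small: small gas burner fixed on the steel hob, origin at its centre on the hob's top (10 mm above the worktop), z up. Flat aluminium ring 72 mm across, 3 mm high; flame body 36 mm across up to 14 mm; flat crown 24 mm across from 14 to 22 mm; igniter pin 26 mm from the centre, 14 mm high. Its cap drops over the crown with 4 mm play all round; fully down, the cap's origin is 16 mm above this one.
- burner_medium: medium gas burner of the same form and heights: aluminium ring 92 mm across, flame body 48 mm, crown 36 mm across; igniter 32 mm from the centre. Origin at the centre, on the hob's top. Its cap is fully down with its origin 16 mm above this.
- burner_large: large gas burner of the same form and heights: aluminium ring 116 mm across, flame body 62 mm, crown 50 mm across; igniter 39 mm from the centre. Origin at the centre, on the hob's top. Its cap is fully down with its origin 16 mm above this. (The extra-large burner, ring 136 mm, is a fourth one and already has its cap.)
- board: empty round board of light wood, 130 mm across, 14 mm thick, fixed on the worktop to the left or right of the hob. Origin at the centre of its underside, on the worktop; a cap fits anywhere on it. (A white saucer on the other side is not needed.)
- cap_extra: the extra-large black burner cap, 94 mm across, 12.5 mm high, already right on its own burner: leave it there. Origin at the centre of its lower rim.
- brush: dish brush lying flat on the middle of the hob between the burners, wooden, 195 mm long along its own x, with a thin handle and, at its +x end, a round head of pale bristles 58 mm across, 26 mm high: leave it there. Origin at its middle, on the hob's top.
There are look-alikes about, which are no part of the job. What is shaped like the cap_medium but pink or purple is not meant. What is shaped like the cap_large but red is not meant.

How it is judged:
At the end, for the whole second after the job is handed in: each of the small, medium and large caps lies on the burner of its own size: its centre within 8 mm of the burner's, its lower rim 12 to 18.5 mm above the hob (16 mm when fully down), tilted less than 0.06 rad, top side up, at rest (horizontal distance between cap_small and burner_small below 0.008 m and z of cap_small in the frame of burner_small between 0.012 and 0.0185 m and angle between each of cap_small, cap_medium, cap_large's own z axis and vertical below 0.06 rad and linear speed of each of cap_small, cap_medium, cap_large below 0.02 m/s and horizontal distance between cap_medium and burner_medium below 0.008 m and z of cap_medium in the frame of burner_medium between 0.012 and 0.0185 m and horizontal distance between cap_large and burner_large below 0.008 m and z of cap_large in the frame of burner_large between 0.012 and 0.0185 m); the robot touches nothing.
It fails at once if the extra-large burner's cap is shifted by more than 12 mm (distance of cap_extra from where it was at the start of the episode above 0.012 m).
It fails at once if the brush is shifted by more than 20 mm (distance of brush from where it was at the start of the episode above 0.02 m).
It fails at once if the small cap is let fall (free of the fingers and faster than 0.7 m/s, a drop of some 25 mm) (linear speed of cap_small above 0.7 m/s and contact force between the fingers and cap_small below 0.1 N).
It fails at once if the medium cap is let fall (free of the fingers and faster than 0.7 m/s, a drop of some 25 mm) (linear speed of cap_medium above 0.7 m/s and contact force between the fingers and cap_medium below 0.1 N).
It fails at once if the large cap is let fall (free of the fingers and faster than 0.7 m/s, a drop of some 25 mm) (linear speed of cap_large above 0.7 m/s and contact force between the fingers and cap_large below 0.1 N).
It also fails if it takes over 112 s, if anything falls off the work surface, if the arm or the gripper's body presses on something with over 40 N, if the wrist force passes 120 N, or if a joint passes its speed limit or range.

## Working session

There is one attempt and no reset: what is moved stays moved. The work goes in short steps, Python scripts to look and compute and a shell command to move; the robot and the scene stay as the last step left them, time stands still between calls to the robot, and variables do not carry over. Pictures are saved under pics/ and viewed, at most 14 in all, crops included, and the job is handed in when it is done.

```bash
ls; mkdir -p pics; python3 - <<'E'
from station import ctrl, viewer
import cv2,numpy as np
s=ctrl.read_state(); print(s)
for n in("side","top","wrist"):
    d=viewer.snapshot(n); cv2.imwrite(f"pics/{n}0.png",d["pixels"][:,:,::-1]); np.savez(f"{n}0.npz",**d)
    print(n,d["mtx"].tolist(),np.round(d.get("view",d.get("hand_eye")),4).tolist())
E
```

```text
pics
{'clock': 0.0, 'q': array([ 1.27269123e+00,  5.28204387e-02,  1.40172620e+00,  1.82992603e-05,
        1.68862712e+00, -7.02964512e-02]), 'dq': array([0.0007967 , 0.00087578, 0.00060469, 0.00093039, 0.00080024,
       0.0005628 ]), 'joint_torque': array([-5.52855749e-05, -3.81667936e+01, -3.60192633e+01,  1.31475225e-06,
        6.15570330e-03, -5.39125199e-05]), 'eef_pos': array([0.11843346, 0.51110231, 0.20068028]), 'eef_rot': array([-1.53731973e-04,  1.13657083e-01,  9.93519724e-01, -7.75516268e-04]), 'wrist_force': array([ 0.31497521, -0.10837708, -0.82294124]), 'torque': array([ 0.02868802,  0.02205429, -0.01517078]), 'finger_force': 0.0, 'grip_width': 0.9996102259145503}
side [[413.7902503500125, 0.0, 275.72405931428557], [0.0, 413.7902503500125, 207.36008272297246], [0.0, 0.0, 1.0]] [[0.9842, -0.177, -0.006, -0.4523], [-0.1043, -0.552, -0.8273, 0.0796], [0.1431, 0.8149, -0.5617, 0.8295], [0.0, 0.0, 0.0, 1.0]]
top [[431.9097560319202, 0.0, 287.72072095994577], [0.0, 431.9097560319202, 209.85746327643173], [0.0, 0.0, 1.0]] [[-0.0002, -1.0, -0.0066, 0.0194], [-0.9928, 0.001, -0.1195, 0.4661], [0.1195, 0.0066, -0.9928, 1.1938], [0.0, 0.0, 0.0, 1.0]]
wrist [[325.19226210127806, 0.0, 281.9725425213265], [0.0, 325.19226210127806, 203.9492139940501], [0.0, 0.0, 1.0]] [[0.0002, -0.9655, -0.2602, 0.066], [1.0, 0.0003, -0.0003, 0.0004], [0.0003, -0.2602, 0.9655, -0.1727], [0.0, 0.0, 0.0, 1.0]]
```

View pics/top0.png

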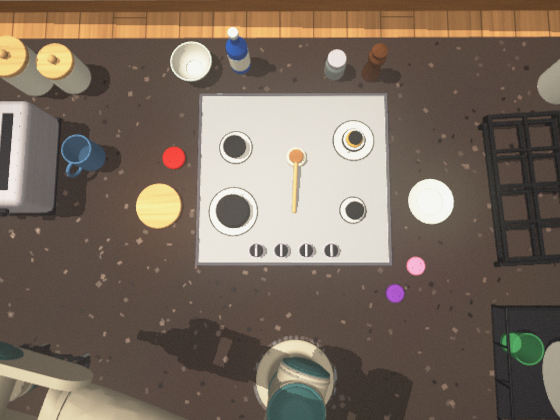

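View pics/side0.png

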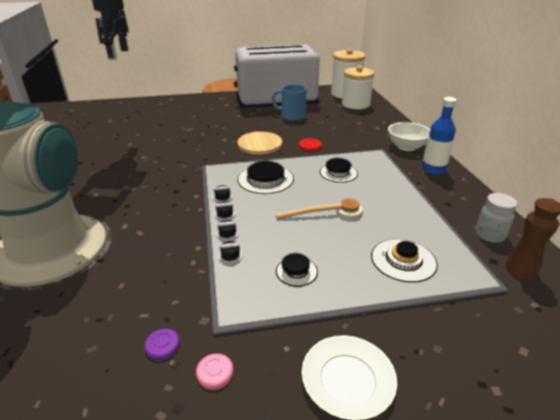

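The top view shows the extra cap at (233,211), the large cap on the medium burner at (235,147), the small cap on the large burner at (355,138), the medium cap on the small burner at (353,210), the board at (158,206) and the brush at (295,185). The side view agrees, with the matching caps at (265,174), (339,167), (406,250) and (296,266).

```bash
cat > h.py <<'E'
import numpy as np, cv2
from scipy.spatial.transform import Rotation as R
def pose(s):
    w,x,y,z=s["eef_rot"]; T=np.eye(4); T[:3,:3]=R.from_quat([x,y,z,w]).as_matrix(); T[:3,3]=s["eef_pos"]; return T
def ray(d,uv,T=None):
    """origin, direction in world of pixel uv; T = tool pose for the wrist camera"""
    K=d["mtx"]; p=np.array([(uv[0]-K[0,2])/K[0,0],(uv[1]-K[1,2])/K[1,1],1.])
    if T is not None:
        r=np.hypot(p[0],p[1]); v=np.array([*(p[:2]/max(r,1e-9)*np.sin(r)),np.cos(r)]); C=T@d["hand_eye"]
    else: v=p/np.linalg.norm(p); C=np.linalg.inv(d["view"])
    return C[:3,3],C[:3,:3]@v
def at_z(d,uv,z,T=None):
    o,v=ray(d,uv,T); return o+v*(z-o[2])/v[2]
def tri(rays):
    A=sum(np.eye(3)-np.outer(v,v) for o,v in rays); b=sum((np.eye(3)-np.outer(v,v))@o for o,v in rays)
    p=np.linalg.solve(A,b); return p,[1e3*np.linalg.norm(np.cross(v,p-o)) for o,v in rays]
def dark(img,c,w=22,th=60,lo=40):
    """centre of the dark blob nearest c"""
    m=(img.max(2)<th).astype(np.uint8); m=cv2.morphologyEx(m,cv2.MORPH_OPEN,np.ones((3,3)))
    n,l,st,ce=cv2.connectedComponentsWithStats(m)
    k=[i for i in range(1,n) if st[i,4]>=lo]; i=min(k,key=lambda i:np.hypot(*(ce[i]-c))); return ce[i],st[i]
E
python3 - <<'E'
from h import *
t=dict(np.load("top0.npz"));s=dict(np.load("side0.npz"))
P={"large_on_M":((235,147),(339,165)),"small_on_L":((355,138),(406,248)),"med_on_S":((353,209),(296,264)),"extra":((233,210),(265,172))}
for k,(a,b) in P.items():
    a2,sa=dark(t["pixels"],a);b2,sb=dark(s["pixels"],b)
    print(k,a2.round(1),sa,b2.round(1),sb)
    print("  man",tri([ray(t,a),ray(s,b)])," blob",at_z(t,a2,.038).round(4),tri([ray(t,a2),ray(s,b2)])[0].round(4))
print("board",at_z(t,(158.5,206),.014),at_z(s,(260,142),.014),tri([ray(t,(158.5,205)),ray(s,(260,142))])[0])
for n,d,bx in(("tz",t,(190,85,210,190)),("sz",s,(200,140,260,180))):
    x,y,w,h=bx; cv2.imwrite(f"pics/{n}.png",cv2.resize(d["pixels"][y:y+h,x:x+w,::-1],None,fx=3,fy=3,interpolation=2))
E
```

```text
large_on_M [ 52.1 212.3] [ 48 208   8   8  45] [338.2 165.5] [327 159  23  14 283]
  man (array([0.65054161, 0.17046352, 0.02931718]), [np.float64(2.20977973042004), np.float64(2.209779730420115)])  blob [0.4586 0.6821 0.038 ] [ 0.66    0.7505 -0.2379]
small_on_L [522.3 184.2] [ 478  111   82  156 5933] [406.8 249.2] [397 242  20  15 247]
  man (array([ 0.67242885, -0.17370202,  0.03666101]), [np.float64(0.378741180936251), np.float64(0.37874118093629183)])  blob [ 0.537  -0.6413  0.038 ] [ 0.4821 -0.4859  0.3212]
med_on_S [522.3 184.2] [ 478  111   82  156 5933] [295.5 264.5] [283 254  26  22 477]
  man (array([ 0.46795752, -0.16580602,  0.02434112]), [np.float64(0.8180334439836198), np.float64(0.8180334439836484)])  blob [ 0.537  -0.6413  0.038 ] [ 0.4376 -0.4799  0.3217]
extra [ 52.1 212.3] [ 48 208   8   8  45] [265.1 171.4] [248 161  35  21 601]
  man (array([0.46503167, 0.17424156, 0.02717593]), [np.float64(0.878964826149111), np.float64(0.8789648261491199)])  blob [0.4586 0.6821 0.038 ] [ 0.5405  0.9182 -0.3906]
board [0.47927119 0.39014975 0.014     ] [0.48086118 0.37457669 0.014     ] [0.48332377 0.39294318 0.00529254]
```

View pics/tz.png

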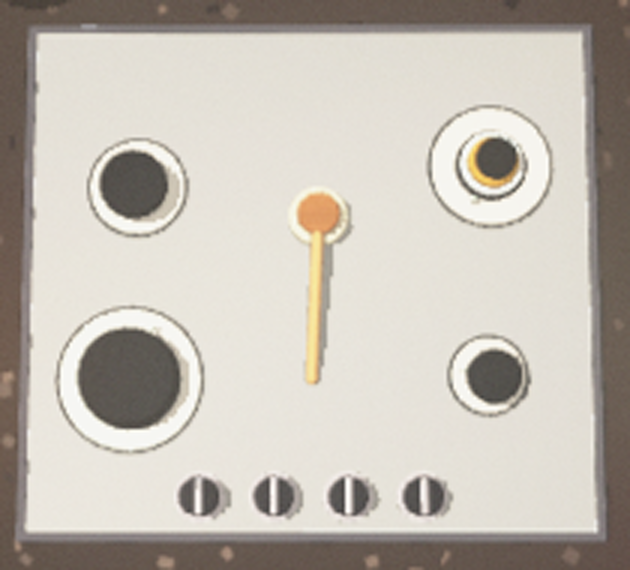

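The zoomed top view shows each burner ring as a thin dark circle, with centres at about M (235.7,147.3), L (353.3,140.7), S (352.5,210) and XL (233.2,211.3). I'll move to hover over the right-hand burners.

```bash
cat >> h.py <<'E'
def go(s,target,yaw=0.):
    """prints the one-shot row: shift in the present tool axes [cm], then the turn [deg]. yaw=0: tool x = -world x"""
    T=pose(s); G=R.from_euler("z",yaw,degrees=True).as_matrix()@np.diag([-1.,1,-1])
    print("d",(T[:3,:3].T@(np.array(target)-T[:3,3])*100).round(2),"r",np.degrees(R.from_matrix(T[:3,:3].T@G).as_rotvec()).round(2),"at",T[:3,3].round(4))
E
python3 - <<'E'
from h import *
from station import ctrl
t=dict(np.load("top0.npz"))
for k,c in dict(M=(235.7,147.3),L=(353.3,140.7),S=(352.5,210),X=(233.2,211.3)).items(): print(k,at_z(t,c,.013).round(4))
print([at_z(t,c,.038).round(4) for c in((190+134/3,85+185/3),(190+496.5/3,85+158/3),(190+493/3,85+376/3))])
go(ctrl.read_state(),(.57,-.17,.17))
E
```

```text
M [0.6518 0.171  0.013 ]
L [ 0.6709 -0.1721  0.013 ]
S [ 0.4673 -0.1661  0.013 ]
X [0.4639 0.1755 0.013 ]
[array([0.6469, 0.1707, 0.038 ]), array([ 0.6726, -0.1748,  0.038 ]), array([ 0.4633, -0.1676,  0.038 ])]
d [-59.37 -56.16   3.15] r [-7.000e-02 -1.000e-02 -1.305e+01] at [0.1185 0.5112 0.2009]
```

```bash
python3 -m pendant '[{"dx":-3.2,"dy":-3.0},{"dx":-3.2,"dy":-3.0},{"dx":-3.2,"dy":-3.0},{"dx":-3.2,"dy":-3.0},{"dx":-3.2,"dy":-3.0},{"dx":-3.2,"dy":-3.0},{"dx":-3.2,"dy":-3.0},{"dx":-3.2,"dy":-3.0}]' 30; python3 -m pendant '[{"dx":-3.2,"dy":-3.0},{"dx":-3.2,"dy":-3.0},{"dx":-3.2,"dy":-3.0},{"dx":-3.2,"dy":-3.0},{"dx":-3.2,"dy":-3.0},{"dx":-3.2,"dy":-3.0},{"dx":-3.2,"dy":-3.0},{"dx":-3.2,"dy":-3.0}]'
python3 -c "
from h import *
from station import ctrl
go(ctrl.read_state(),(.57,-.17,.17))"
```

```text
d [-59.37 -56.16   3.15] r [-7.000e-02 -1.000e-02 -1.305e+01] at [0.1185 0.5112 0.2009]invalid input
invalid input
```

```bash
python3 -m pendant '[{"rx":0,"ry":0,"rz":0,"dx":-3.2,"dy":-3.0,"dz":0,"fingers":1}]' 30
```

```text
clock: 0.25
eef_pos: [0.1415, 0.4761, 0.2]
eef_rot: [-0.001, 0.112, 0.994, -0.001]
wrist_force: [0.7, -0.8, 0.3]
grip_width: 1.002
finger_force: 0.0
```

```bash
python3 -m pendant '[{"rx":0,"ry":0,"rz":0,"dx":-3.5,"dy":-3.3,"dz":0,"fingers":0.8},{"rx":0,"ry":0,"rz":0,"dx":-3.5,"dy":-3.3,"dz":0,"fingers":0.8},{"rx":0,"ry":0,"rz":0,"dx":-3.5,"dy":-3.3,"dz":0,"fingers":0.8},{"rx":0,"ry":0,"rz":0,"dx":-3.5,"dy":-3.3,"dz":0,"fingers":0.8},{"rx":0,"ry":0,"rz":0,"dx":-3.5,"dy":-3.3,"dz":0,"fingers":0.8},{"rx":0,"ry":0,"rz":0,"dx":-3.5,"dy":-3.3,"dz":0,"fingers":0.8},{"rx":0,"ry":0,"rz":0,"dx":-3.5,"dy":-3.3,"dz":0,"fingers":0.8},{"rx":0,"ry":0,"rz":0,"dx":-3.5,"dy":-3.3,"dz":0,"fingers":0.8}]'; python3 -m pendant '[{"rx":0,"ry":0,"rz":0,"dx":-3.5,"dy":-3.3,"dz":0,"fingers":0.8},{"rx":0,"ry":0,"rz":0,"dx":-3.5,"dy":-3.3,"dz":0,"fingers":0.8},{"rx":0,"ry":0,"rz":0,"dx":-3.5,"dy":-3.3,"dz":0,"fingers":0.8},{"rx":0,"ry":0,"rz":0,"dx":-3.5,"dy":-3.3,"dz":0,"fingers":0.8},{"rx":0,"ry":0,"rz":-6.5,"dx":-3.5,"dy":-3.3,"dz":0,"fingers":0.8},{"rx":0,"ry":0,"rz":-6.5,"dx":-3.5,"dy":-3.3,"dz":0,"fingers":0.8}]'
python3 -c "
from h import *
from station import ctrl
go(ctrl.read_state(),(.57,-.17,.17))"
```

```text
clock: 1.05
eef_pos: [0.3567, 0.1528, 0.2015]
eef_rot: [0.0, 0.114, 0.994, 0.0]
wrist_force: [0.2, 0.5, 0.4]
grip_width: 0.8
finger_force: 0.0
clock: 1.65
eef_pos: [0.5209, -0.0846, 0.2013]
eef_rot: [-0.0, -0.001, 1.0, 0.0]
wrist_force: [0.2, 1.9, 1.4]
grip_width: 0.795
finger_force: 0.0
d [-4.89 -8.55  3.13] r [ 0.01 -0.    0.16] at [ 0.5209 -0.0846  0.2013]
```

```bash
cat > shot.py <<'E'
import sys
from h import *
from station import ctrl,viewer
n=sys.argv[1]; T=pose(ctrl.read_state()); d=viewer.snapshot("wrist")
np.savez(n+".npz",T=T,**d); cv2.imwrite(f"pics/{n}.png",d["pixels"][:,:,::-1]); print(T[:3,3].round(4))
E
python3 -m pendant '[{"rx":0,"ry":0,"rz":0,"dx":-2.5,"dy":-4.2,"dz":1.5,"fingers":0.8},{"rx":0,"ry":0,"rz":0,"dx":-2.4,"dy":-4.3,"dz":1.6,"fingers":0.8},{"rx":0,"ry":0,"rz":0,"dx":0,"dy":0,"dz":0,"fingers":0.8},{"rx":0,"ry":0,"rz":0,"dx":0,"dy":0,"dz":0,"fingers":0.8}]'; python3 shot.py w1
python3 -m pendant '[{"rx":0,"ry":0,"rz":0,"dx":-4,"dy":0,"dz":2,"fingers":0.8},{"rx":0,"ry":0,"rz":0,"dx":-4,"dy":0,"dz":1,"fingers":0.7},{"rx":0,"ry":0,"rz":0,"dx":0,"dy":0,"dz":0,"fingers":0.7},{"rx":0,"ry":0,"rz":0,"dx":0,"dy":0,"dz":0,"fingers":0.7}]'; python3 shot.py w2
```

```text
clock: 2.05
eef_pos: [0.5674, -0.1656, 0.1696]
eef_rot: [-0.002, 0.001, 1.0, 0.001]
wrist_force: [-0.5, 0.5, 0.4]
grip_width: 0.794
finger_force: 0.0
[ 0.5674 -0.1656  0.1696]
clock: 2.5
eef_pos: [0.6479, -0.1637, 0.1415]
eef_rot: [-0.0, -0.001, 1.0, 0.0]
wrist_force: [0.2, 0.4, 0.1]
grip_width: 0.701
finger_force: 0.0
[ 0.6479 -0.1637  0.1415]
```

View pics/w1.png

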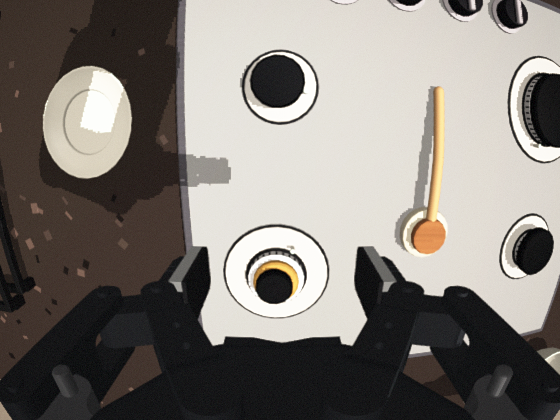

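View pics/w2.png

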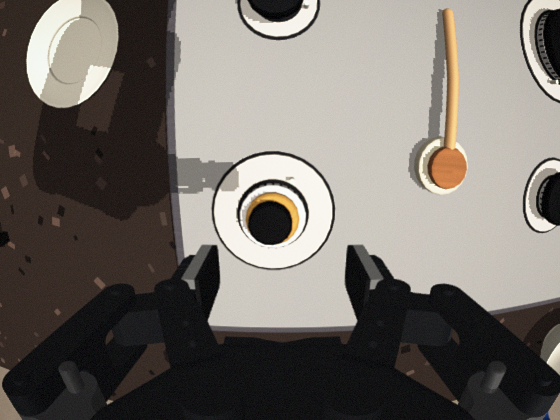

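w1 shows the medium cap at (277,81) on the small burner ring (280,87), and the small cap at (273,287) on the large burner ring (276,271). w2 shows the small cap at (269,222) on ring (273,210), and both pads are clear of the burner. I'll fit circles to these edges.

```bash
cat >> h.py <<'E'
from scipy.optimize import least_squares
def proj(d,P):
    """world points (n,3) -> pixels (n,2), wrist shot with d['T']"""
    if "T" in d:
        C=np.linalg.inv(d["T"]@d["hand_eye"]); p=P@C[:3,:3].T+C[:3,3]; h=np.hypot(p[:,0],p[:,1]); k=np.arctan2(h,p[:,2])/np.maximum(h,1e-9)
        q=p[:,:2]*k[:,None]
    else:
        p=P@d["view"][:3,:3].T+d["view"][:3,3]; q=p[:,:2]/p[:,2:]
    K=d["mtx"]; return q*[K[0,0],K[1,1]]+K[:2,2]
def circ(d,c,r,z,kind,span=.009,th=None):
    """edge of a circle of about radius r round c at height z: kind 'ring' = thin dark line, 'cap' = dark inside; -> centre, radius, residual mm"""
    g=cv2.GaussianBlur(cv2.cvtColor(d["pixels"],cv2.COLOR_RGB2GRAY),(3,3),0).astype(np.float32)
    c=np.array(c[:2],float)
    for it in range(3):
        a=np.radians(np.arange(0,360,3)) if th is None else np.radians(th)
        rr=np.arange(r-span,r+span,.0003); A,RR=np.meshgrid(a,rr,indexing="ij")
        P=np.stack([c[0]+RR*np.cos(A),c[1]+RR*np.sin(A),0*A+z],-1); uv=proj(d,P.reshape(-1,3)).astype(np.float32)
        v=cv2.remap(g,uv[:,0].reshape(A.shape),uv[:,1].reshape(A.shape),cv2.INTER_LINEAR,borderValue=0)
        if kind=="ring": i=v.argmin(1)
        else: i=(v[:,5:]-v[:,:-5]).argmax(1)+2
        E=P[np.arange(len(a)),i,:2]
        f=least_squares(lambda q:np.hypot(*(E-q[:2]).T)-q[2],[*c,r],loss="cauchy",f_scale=.0006); c=f.x[:2]; span=min(span,.006)
    e=np.abs(np.hypot(*(E-c).T)-f.x[2]); return c.round(4),round(f.x[2]*1e3,2),round(1e3*np.median(e),2)
def load(n): return dict(np.load(n+".npz"))
E
python3 - <<'E'
from h import *
ws={n:load(n) for n in("w1","w2","top0")}
for n,d in ws.items():
    print(n)
    print(" ringL",circ(d,(.671,-.172),.058,.013,"ring"))
    for z in(.0415,.038,.032): print(" small",z,circ(d,(.674,-.1745),.020,z,"cap"))
    if n!="w2":
        print(" ringS",circ(d,(.467,-.166),.036,.013,"ring"))
        for z in(.0355,.030,.026): print(" med",z,circ(d,(.464,-.168),.026,z,"cap"))
E
```

```text
w1
 ringL (array([ 0.6727, -0.1722]), np.float64(59.35), np.float64(0.16))
 small 0.0415 (array([ 0.672 , -0.1739]), np.float64(20.6), np.float64(0.59))
 small 0.038 (array([ 0.674 , -0.1741]), np.float64(20.84), np.float64(0.64))
 small 0.032 (array([ 0.6774, -0.1741]), np.float64(21.25), np.float64(0.58))
 ringS (array([ 0.4713, -0.1654]), np.float64(34.62), np.float64(1.22))
 med 0.0355 (array([ 0.4653, -0.1694]), np.float64(25.33), np.float64(0.21))
 med 0.03 (array([ 0.4646, -0.1694]), np.float64(25.81), np.float64(0.14))
 med 0.026 (array([ 0.4642, -0.1695]), np.float64(26.13), np.float64(0.16))
w2
 ringL (array([ 0.6729, -0.1725]), np.float64(59.23), np.float64(0.06))
 small 0.0415 (array([ 0.673 , -0.1742]), np.float64(20.07), np.float64(0.25))
 small 0.038 (array([ 0.6741, -0.1743]), np.float64(20.37), np.float64(0.26))
 small 0.032 (array([ 0.6761, -0.1745]), np.float64(20.8), np.float64(0.36))
top0
 ringL (array([ 0.6732, -0.1714]), np.float64(59.95), np.float64(0.49))
 small 0.0415 (array([ 0.6726, -0.173 ]), np.float64(20.0), np.float64(0.55))
 small 0.038 (array([ 0.6735, -0.1736]), np.float64(20.15), np.float64(0.5))
 small 0.032 (array([ 0.6753, -0.1745]), np.float64(20.07), np.float64(0.61))
 ringS (array([ 0.4675, -0.1577]), np.float64(30.7), np.float64(1.02))
 med 0.0355 (array([ 0.4647, -0.1682]), np.float64(25.13), np.float64(0.45))
 med 0.03 (array([ 0.4654, -0.1689]), np.float64(25.21), np.float64(0.44))
 med 0.026 (array([ 0.4657, -0.1694]), np.float64(25.27), np.float64(0.44))
```

```bash
python3 -m pendant '[{"rx":0,"ry":0,"rz":0,"dx":-2.5,"dy":-1.0,"dz":3,"fingers":0.65},{"rx":0,"ry":0,"rz":0,"dx":0,"dy":0,"dz":4,"fingers":0.65},{"rx":0,"ry":0,"rz":0,"dx":0,"dy":0,"dz":2,"fingers":0.65},{"rx":0,"ry":0,"rz":0,"dx":0,"dy":0,"dz":0,"fingers":0.65},{"rx":0,"ry":0,"rz":0,"dx":0,"dy":0,"dz":0,"fingers":0.65}]'; python3 shot.py w3
python3 - <<'E'
from h import *
from station import ctrl
d=load("w3")
for z in(.0415,.038): print(circ(d,(.673,-.174),.020,z,"cap"))
go(ctrl.read_state(),(.673,-.174,.031))
E
```

```text
clock: 3.05
eef_pos: [0.6733, -0.1753, 0.0548]
eef_rot: [0.002, 0.0, 1.0, -0.001]
wrist_force: [0.4, 0.6, 0.3]
grip_width: 0.652
finger_force: 0.0
[ 0.6733 -0.1753  0.0548]
(array([ 0.6731, -0.1742]), np.float64(20.06), np.float64(0.32))
(array([ 0.6744, -0.1741]), np.float64(20.47), np.float64(0.41))
d [0.11 0.15 2.47] r [-0.09  0.31 -0.05] at [ 0.674  -0.1755  0.0557]
```

View pics/w3.png

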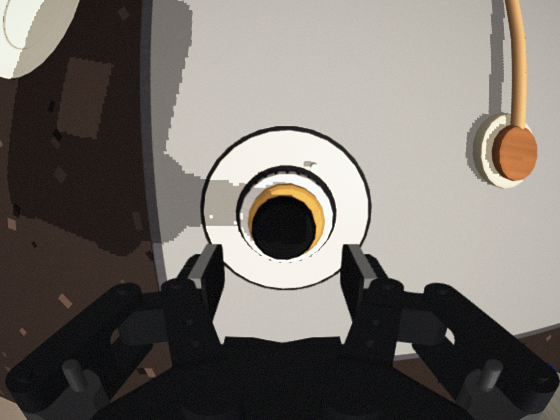

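w3 shows the cap at (284,226) between the open pads at (213,250) and (352,250). The igniter at (310,163) is on the robot side, off the closing line.

```bash
python3 -m pendant '[{"rx":0,"ry":0,"rz":0,"dx":0,"dy":0.1,"dz":1.2,"fingers":0.65},{"rx":0,"ry":0,"rz":0,"dx":0,"dy":0,"dz":1.2,"fingers":0.65},{"rx":0,"ry":0,"rz":0,"dx":0,"dy":0,"dz":0,"fingers":0.65},{"rx":0,"ry":0,"rz":0,"dx":0,"dy":0,"dz":0,"fingers":0.4},{"rx":0,"ry":0,"rz":0,"dx":0,"dy":0,"dz":0,"fingers":0.4},{"rx":0,"ry":0,"rz":0,"dx":0,"dy":0,"dz":0,"fingers":0.4},{"rx":0,"ry":0,"rz":0,"dx":0,"dy":0,"dz":0,"fingers":0.4}]' 30
```

```text
clock: 3.8
eef_pos: [0.6731, -0.1742, 0.0278]
eef_rot: [0.0, 0.0, 1.0, -0.0]
wrist_force: [-0.2, -0.7, -0.6]
grip_width: 0.398
finger_force: 0.0
```

```bash
python3 -m pendant '[{"rx":0,"ry":0,"rz":0,"dx":0,"dy":0,"dz":-2,"fingers":0.4},{"rx":0,"ry":0,"rz":0,"dx":0,"dy":0,"dz":-4,"fingers":0.4},{"rx":0,"ry":0,"rz":0,"dx":0,"dy":0,"dz":-3,"fingers":0.4},{"rx":0,"ry":0,"rz":0,"dx":0,"dy":0,"dz":0,"fingers":0.4},{"rx":0,"ry":0,"rz":0,"dx":0,"dy":0,"dz":0,"fingers":0.4}]'; python3 shot.py w4
python3 - <<'E'
from h import *
from station import ctrl
go(ctrl.read_state(),(.481,.390,.10))
d=load("w4"); cv2.imwrite("pics/w4c.png",cv2.resize(d["pixels"][130:330,160:400,::-1],None,fx=3,fy=3))
t=load("top0"); print("board",circ(t,(.479,.39),.065,.014,"ring",span=.012))
E
```

```text
clock: 4.3
eef_pos: [0.6733, -0.1743, 0.1183]
eef_rot: [0.001, 0.0, 1.0, -0.0]
wrist_force: [0.6, -0.1, -0.7]
grip_width: 0.404
finger_force: 0.0
[ 0.6733 -0.1743  0.1183]
d [19.2  56.39  1.69] r [ 0.02 -0.05 -0.05] at [ 0.6725 -0.1741  0.1165]
board (array([0.4818, 0.3928]), np.float64(70.96), np.float64(0.05))
```

View pics/w4c.png

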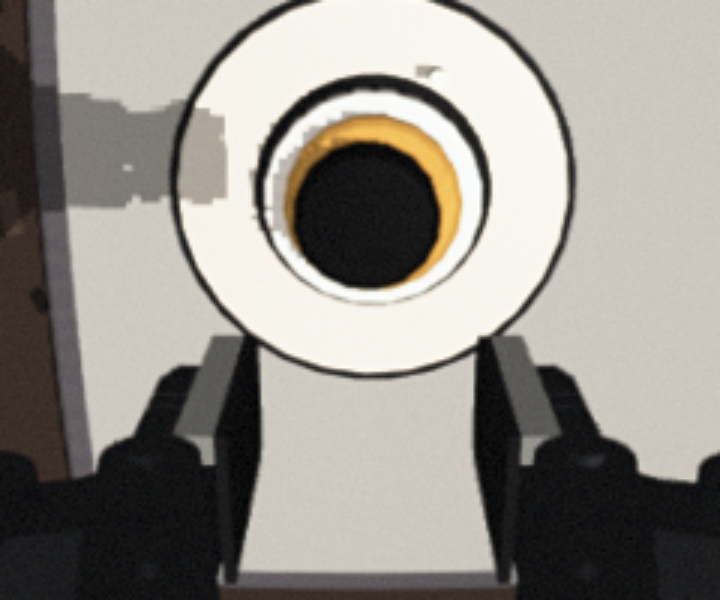

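w4c shows the cap still on the crown, at zoom (368,215). The pads closed to 0.40 without touching it, and their visible tips (zoom row 337) look about 33 mm behind the TCP. I'll check the geometry down at the cap before trying again.

```bash
python3 -m pendant '[{"rx":0,"ry":0,"rz":0,"dx":0,"dy":0,"dz":4,"fingers":0.6},{"rx":0,"ry":0,"rz":0,"dx":0,"dy":0,"dz":4,"fingers":0.6},{"rx":0,"ry":0,"rz":0,"dx":0,"dy":0,"dz":0.9,"fingers":0.6},{"rx":0,"ry":0,"rz":0,"dx":0,"dy":0,"dz":0,"fingers":0.6},{"rx":0,"ry":0,"rz":0,"dx":0,"dy":0,"dz":0,"fingers":0.6}]'; python3 shot.py w5
python3 - <<'E'
from h import *
d=load("w5"); cv2.imwrite("pics/w5c.png",cv2.resize(d["pixels"][130:330,160:400,::-1],None,fx=3,fy=3))
t=load("w4"); print([circ(x,(.673,-.174),.02,.0415,"cap") for x in(t,d)],circ(d,(.6728,-.1723),.0592,.013,"ring",span=.006))
T=d["T"]
for z in(0,-.01,-.02,-.033): print(z,[proj(d,(T@[x,y,z,1])[None,:3])[0].round(0) for x in(.011,-.011) for y in(.0255,-.0255)])
E
```

```text
clock: 4.85
eef_pos: [0.6737, -0.1744, 0.0301]
eef_rot: [0.001, 0.0, 1.0, -0.0]
wrist_force: [0.1, -0.7, 1.0]
grip_width: 0.6
finger_force: 0.0
[ 0.6737 -0.1744  0.0301]
[(array([ 0.6731, -0.1743]), np.float64(19.89), np.float64(0.4)), (array([ 0.673, -0.174]), np.float64(20.2), np.float64(0.39))] (array([ 0.6728, -0.1724]), np.float64(58.96), np.float64(0.07))
0 [array([327., 218.]), array([236., 218.]), array([325., 254.]), array([238., 254.])]
-0.01 [array([329., 224.]), array([233., 224.]), array([327., 262.]), array([235., 262.])]
-0.02 [array([332., 230.]), array([231., 230.]), array([330., 270.]), array([233., 270.])]
-0.033 [array([336., 240.]), array([226., 240.]), array([333., 281.]), array([229., 281.])]
```

View pics/w5c.png

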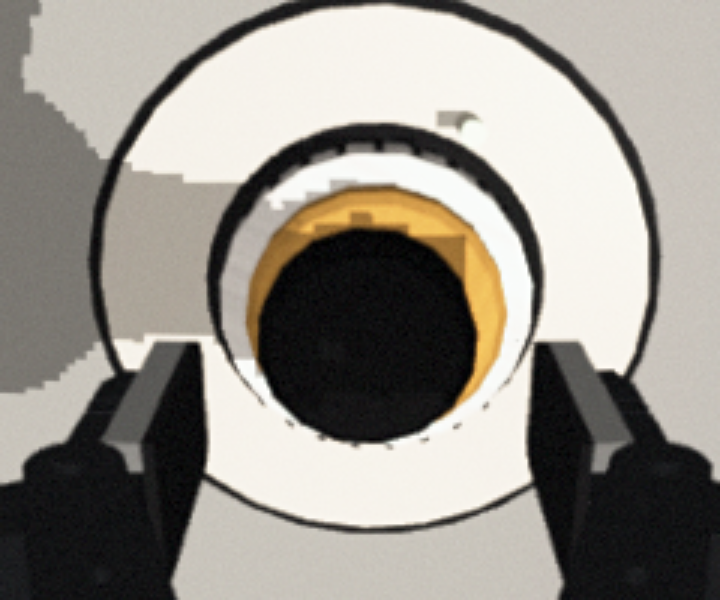

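w5c shows the pad tips, at zoom (203,343) and (535,343), clearly still above the cap. They sit about 35 mm behind the reported TCP rather than at it. I'll descend in small steps and watch the force.

```bash
for i in 1; do python3 -m pendant '[{"rx":0,"ry":0,"rz":0,"dx":0,"dy":0,"dz":0.8,"fingers":0.6},{"rx":0,"ry":0,"rz":0,"dx":0,"dy":0,"dz":0,"fingers":0.6}]'; python3 -m pendant '[{"rx":0,"ry":0,"rz":0,"dx":0,"dy":0,"dz":0.7,"fingers":0.6},{"rx":0,"ry":0,"rz":0,"dx":0,"dy":0,"dz":0,"fingers":0.6}]'; done; python3 shot.py w6
python3 - <<'E'
from h import *
d=load("w6"); cv2.imwrite("pics/w6c.png",cv2.resize(d["pixels"][130:330,160:400,::-1],None,fx=3,fy=3))
E
```

```text
clock: 5.1
eef_pos: [0.6729, -0.1741, 0.0205]
eef_rot: [0.0, 0.0, 1.0, 0.0]
wrist_force: [0.1, 0.5, -0.9]
grip_width: 0.601
finger_force: 0.0
clock: 5.3
eef_pos: [0.6723, -0.174, 0.0121]
eef_rot: [-0.001, 0.0, 1.0, 0.0]
wrist_force: [-0.9, 0.2, -0.8]
grip_width: 0.598
finger_force: 0.0
[ 0.6723 -0.174   0.0121]
```

View pics/w6c.png

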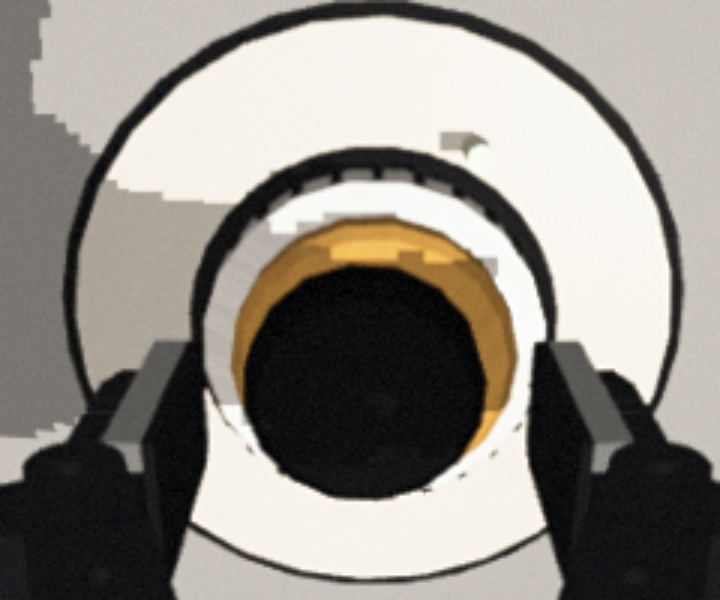

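w6c shows the tips now just at the height of the cap top, with nothing touched, so the offset is confirmed. I'll go about 12 mm lower and grip.

```bash
python3 -m pendant '[{"rx":0,"ry":0,"rz":0,"dx":0,"dy":0,"dz":0.6,"fingers":0.6},{"rx":0,"ry":0,"rz":0,"dx":0,"dy":0,"dz":0.6,"fingers":0.6},{"rx":0,"ry":0,"rz":0,"dx":0,"dy":0,"dz":0,"fingers":0.6}]';python3 -m pendant '[{"rx":0,"ry":0,"rz":0,"dx":0,"dy":0,"dz":0,"fingers":0.3},{"rx":0,"ry":0,"rz":0,"dx":0,"dy":0,"dz":0,"fingers":0.3},{"rx":0,"ry":0,"rz":0,"dx":0,"dy":0,"dz":0,"fingers":0.3},{"rx":0,"ry":0,"rz":0,"dx":0,"dy":0,"dz":0,"fingers":0.3}]' 30; python3 shot.py w7
python3 - <<'E'
from h import *
d=load("w7"); cv2.imwrite("pics/w7c.png",cv2.resize(d["pixels"][130:330,160:400,::-1],None,fx=3,fy=3))
E
```

```text
clock: 5.65
eef_pos: [0.6721, -0.1739, -0.0003]
eef_rot: [-0.001, 0.0, 1.0, 0.0]
wrist_force: [0.4, -0.1, -0.3]
grip_width: 0.602
finger_force: 0.0
clock: 6.05
eef_pos: [0.6729, -0.1742, 0.0014]
eef_rot: [0.0, 0.0, 1.0, 0.0]
wrist_force: [-0.1, 0.4, -0.7]
grip_width: 0.448
finger_force: 30.2
[ 0.6729 -0.1742  0.0014]
```

View pics/w7c.png

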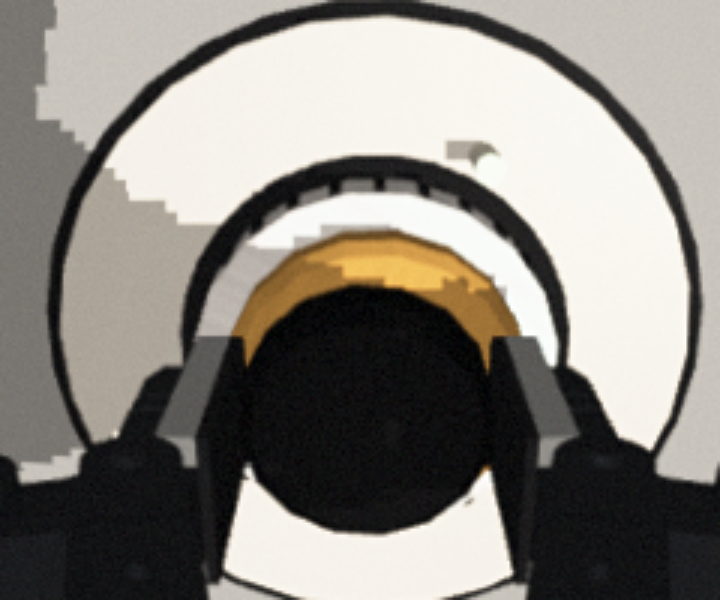

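The cap is gripped at 30 N and centred between the pads. I'll lift it and carry it to the board.

```bash
python3 -m pendant '[{"rx":0,"ry":0,"rz":0,"dx":0,"dy":0,"dz":-2,"fingers":0.3},{"rx":0,"ry":0,"rz":0,"dx":0,"dy":0,"dz":-3,"fingers":0.3},{"rx":0,"ry":0,"rz":0,"dx":0,"dy":0,"dz":-4,"fingers":0.3},{"rx":0,"ry":0,"rz":0,"dx":1.2,"dy":3.6,"dz":0,"fingers":0.3},{"rx":0,"ry":0,"rz":0,"dx":1.2,"dy":3.6,"dz":0,"fingers":0.3},{"rx":0,"ry":0,"rz":0,"dx":1.2,"dy":3.6,"dz":0,"fingers":0.3},{"rx":0,"ry":0,"rz":0,"dx":1.2,"dy":3.6,"dz":0,"fingers":0.3},{"rx":0,"ry":0,"rz":0,"dx":1.2,"dy":3.6,"dz":0,"fingers":0.3}]'
python3 -m pendant '[{"rx":0,"ry":0,"rz":0,"dx":1.2,"dy":3.6,"dz":0,"fingers":0.3},{"rx":0,"ry":0,"rz":0,"dx":1.2,"dy":3.6,"dz":0,"fingers":0.3},{"rx":0,"ry":0,"rz":0,"dx":1.2,"dy":3.6,"dz":0,"fingers":0.3},{"rx":0,"ry":0,"rz":0,"dx":1.2,"dy":3.6,"dz":0,"fingers":0.3},{"rx":0,"ry":0,"rz":0,"dx":1.2,"dy":3.6,"dz":0,"fingers":0.3},{"rx":0,"ry":0,"rz":0,"dx":1.2,"dy":3.6,"dz":0,"fingers":0.3},{"rx":0,"ry":0,"rz":0,"dx":1.2,"dy":3.6,"dz":0,"fingers":0.3}]'
python3 -m pendant '[{"rx":0,"ry":0,"rz":0,"dx":1.2,"dy":3.6,"dz":0,"fingers":0.3},{"rx":0,"ry":0,"rz":0,"dx":1.2,"dy":3.6,"dz":0,"fingers":0.3},{"rx":0,"ry":0,"rz":0,"dx":1.2,"dy":3.0,"dz":0,"fingers":0.3},{"rx":0,"ry":0,"rz":0,"dx":0,"dy":0,"dz":0,"fingers":0.3},{"rx":0,"ry":0,"rz":0,"dx":0,"dy":0,"dz":0,"fingers":0.3}]'
python3 shot.py w8; python3 - <<'E'
from h import *
from station import ctrl
d=load("w8"); print("board",circ(d,(.4818,.3928),.065,.014,"ring",span=.012),circ(d,(.4818,.3928),.067,.002,"ring",span=.01))
go(ctrl.read_state(),(.4818,.3928,-.017))
E
```

```text
clock: 6.9
eef_pos: [0.6124, 0.0072, 0.0915]
eef_rot: [0.0, 0.001, 1.0, 0.0]
wrist_force: [0.3, -0.1, -0.4]
grip_width: 0.448
finger_force: 30.3
clock: 7.6
eef_pos: [0.5286, 0.2594, 0.0916]
eef_rot: [0.0, 0.0, 1.0, 0.0]
wrist_force: [0.8, 0.5, -0.8]
grip_width: 0.448
finger_force: 30.3
clock: 8.1
eef_pos: [0.4931, 0.3603, 0.0913]
eef_rot: [0.0, -0.0, 1.0, -0.0]
wrist_force: [0.2, 0.1, -0.2]
grip_width: 0.447
finger_force: 30.4
[0.4931 0.3603 0.0913]
board (array([0.4814, 0.3915]), np.float64(66.49), np.float64(0.56)) (array([0.4841, 0.3929]), np.float64(69.71), np.float64(0.59))
d [ 1.18  3.33 10.83] r [-0.02  0.01 -0.05] at [0.4935 0.3595 0.0914]
```

```bash
python3 -m pendant '[{"rx":0,"ry":0,"rz":0,"dx":1.2,"dy":3.2,"dz":0,"fingers":0.3},{"rx":0,"ry":0,"rz":0,"dx":0,"dy":0,"dz":4,"fingers":0.3},{"rx":0,"ry":0,"rz":0,"dx":0,"dy":0,"dz":4,"fingers":0.3},{"rx":0,"ry":0,"rz":0,"dx":0,"dy":0,"dz":2,"fingers":0.3},{"rx":0,"ry":0,"rz":0,"dx":0,"dy":0,"dz":0,"fingers":0.3},{"rx":0,"ry":0,"rz":0,"dx":0,"dy":0,"dz":0.3,"fingers":0.3},{"rx":0,"ry":0,"rz":0,"dx":0,"dy":0,"dz":0,"fingers":0.3}]'
python3 -m pendant '[{"rx":0,"ry":0,"rz":0,"dx":0,"dy":0,"dz":0.2,"fingers":0.3},{"rx":0,"ry":0,"rz":0,"dx":0,"dy":0,"dz":0,"fingers":0.3}]'
python3 -m pendant '[{"rx":0,"ry":0,"rz":0,"dx":0,"dy":0,"dz":0.2,"fingers":0.3},{"rx":0,"ry":0,"rz":0,"dx":0,"dy":0,"dz":0,"fingers":0.3}]'
```

```text
clock: 8.85
eef_pos: [0.4827, 0.3922, -0.0097]
eef_rot: [0.001, 0.001, 1.0, 0.001]
wrist_force: [0.1, 1.6, -0.1]
grip_width: 0.45
finger_force: 30.4
clock: 9.05
eef_pos: [0.4819, 0.3923, -0.0126]
eef_rot: [0.001, 0.001, 1.0, 0.001]
wrist_force: [-0.1, -0.5, 0.2]
grip_width: 0.446
finger_force: 30.4
clock: 9.25
eef_pos: [0.4813, 0.392, -0.0157]
eef_rot: [-0.0, 0.0, 1.0, 0.0]
wrist_force: [-0.2, 0.3, -1.6]
grip_width: 0.45
finger_force: 30.4
```

```bash
python3 -m pendant '[{"rx":0,"ry":0,"rz":0,"dx":0,"dy":0,"dz":0.1,"fingers":0.3},{"rx":0,"ry":0,"rz":0,"dx":0,"dy":0,"dz":0,"fingers":0.3}]'
python3 -m pendant '[{"rx":0,"ry":0,"rz":0,"dx":0,"dy":0,"dz":0.1,"fingers":0.3},{"rx":0,"ry":0,"rz":0,"dx":0,"dy":0,"dz":0,"fingers":0.3}]'
```

```text
clock: 9.45
eef_pos: [0.4813, 0.392, -0.0168]
eef_rot: [-0.0, 0.0, 1.0, -0.0]
wrist_force: [0.4, 0.5, -0.3]
grip_width: 0.45
finger_force: 30.4
clock: 9.65
eef_pos: [0.4814, 0.3921, -0.0169]
eef_rot: [0.0, 0.0, 1.0, 0.0]
wrist_force: [-1.7, -1.6, 5.0]
grip_width: 0.447
finger_force: 31.3
```

Contact came at z = -0.017, as predicted. I'll release and go to view the large cap on the medium burner.

```bash
python3 -m pendant '[{"rx":0,"ry":0,"rz":0,"dx":0,"dy":0,"dz":0,"fingers":0.6},{"rx":0,"ry":0,"rz":0,"dx":0,"dy":0,"dz":0,"fingers":0.6},{"rx":0,"ry":0,"rz":0,"dx":0,"dy":0,"dz":-2,"fingers":0.6},{"rx":0,"ry":0,"rz":0,"dx":0,"dy":0,"dz":-4,"fingers":0.8},{"rx":0,"ry":0,"rz":0,"dx":0,"dy":0,"dz":-4,"fingers":0.98},{"rx":0,"ry":0,"rz":0,"dx":-2.6,"dy":-3.8,"dz":-1,"fingers":0.98},{"rx":0,"ry":0,"rz":0,"dx":-2.6,"dy":-3.8,"dz":0,"fingers":0.98},{"rx":0,"ry":0,"rz":0,"dx":-2.6,"dy":-3.8,"dz":0,"fingers":0.98}]'
python3 -m pendant '[{"rx":0,"ry":0,"rz":0,"dx":-2.6,"dy":-3.8,"dz":0,"fingers":0.98},{"rx":0,"ry":0,"rz":0,"dx":-2.6,"dy":-3.8,"dz":0,"fingers":0.98},{"rx":0,"ry":0,"rz":0,"dx":-1,"dy":-3,"dz":0,"fingers":0.98},{"rx":0,"ry":0,"rz":0,"dx":0,"dy":0,"dz":0,"fingers":0.98},{"rx":0,"ry":0,"rz":0,"dx":0,"dy":0,"dz":0,"fingers":0.98}]'
python3 shot.py w9
cat > meas.py <<'E'
import sys
from h import *
from station import ctrl
d=load(sys.argv[1]); x,y,r,rr=map(float,sys.argv[2:6])
print("ring",circ(d,(x,y),rr,.013,"ring",span=.005))
for z in(.0355,.031,.026): print("cap",z,circ(d,(x,y),r,z,"cap"))
E
python3 meas.py w9 .649 .171 .033 .047
```

```text
clock: 10.45
eef_pos: [0.5602, 0.277, 0.0931]
eef_rot: [0.001, -0.0, 1.0, 0.0]
wrist_force: [0.6, -0.5, -0.4]
grip_width: 0.979
finger_force: 0.0
clock: 10.95
eef_pos: [0.6212, 0.1715, 0.092]
eef_rot: [-0.0, 0.001, 1.0, 0.0]
wrist_force: [-0.4, 0.3, -0.1]
grip_width: 0.978
finger_force: 0.0
[0.6212 0.1715 0.092 ]
ring (array([0.6521, 0.171 ]), np.float64(47.12), np.float64(0.15))
cap 0.0355 (array([0.6498, 0.1727]), np.float64(32.92), np.float64(0.37))
cap 0.031 (array([0.6517, 0.1727]), np.float64(33.54), np.float64(0.35))
cap 0.026 (array([0.6538, 0.1727]), np.float64(34.26), np.float64(0.3))
```

View pics/w9.png

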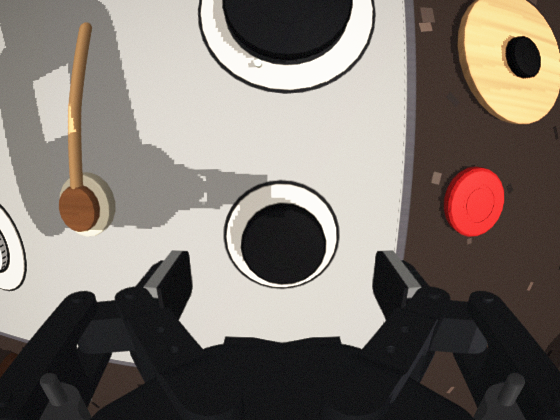

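w9 shows the large cap at (283,243) on its ring (281,234), the pads wide on either side, and the small cap lying on the board at (522,57).

```bash
python3 -m pendant '[{"rx":0,"ry":0,"rz":0,"dx":-2.9,"dy":0.1,"dz":2,"fingers":0.98},{"rx":0,"ry":0,"rz":0,"dx":0,"dy":0,"dz":4,"fingers":0.98},{"rx":0,"ry":0,"rz":0,"dx":0,"dy":0,"dz":0,"fingers":0.98},{"rx":0,"ry":0,"rz":0,"dx":0,"dy":0,"dz":0,"fingers":0.98}]'
python3 shot.py w10;python3 meas.py w10 .649 .171 .033 .047
```

```text
clock: 11.4
eef_pos: [0.6491, 0.174, 0.0321]
eef_rot: [-0.001, -0.0, 1.0, -0.0]
wrist_force: [0.3, 0.5, 0.1]
grip_width: 0.98
finger_force: 0.0
[0.6491 0.174  0.0321]
ring (array([0.6524, 0.1709]), np.float64(47.07), np.float64(0.03))
cap 0.0355 (array([0.6504, 0.1726]), np.float64(32.75), np.float64(0.26))
cap 0.031 (array([0.6521, 0.1725]), np.float64(33.62), np.float64(0.29))
cap 0.026 (array([0.6541, 0.1725]), np.float64(34.6), np.float64(0.26))
```

```bash
python3 -m pendant '[{"rx":0,"ry":0,"rz":0,"dx":0,"dy":0,"dz":2,"fingers":0.98},{"rx":0,"ry":0,"rz":0,"dx":0,"dy":0,"dz":1.2,"fingers":0.98},{"rx":0,"ry":0,"rz":0,"dx":0,"dy":0,"dz":0,"fingers":0.98}]'
python3 -m pendant '[{"rx":0,"ry":0,"rz":0,"dx":0,"dy":0,"dz":0.5,"fingers":0.98},{"rx":0,"ry":0,"rz":0,"dx":0,"dy":0,"dz":0.4,"fingers":0.98},{"rx":0,"ry":0,"rz":0,"dx":0,"dy":0,"dz":0,"fingers":0.98}]'
python3 -m pendant '[{"rx":0,"ry":0,"rz":0,"dx":0,"dy":0,"dz":0,"fingers":0.6},{"rx":0,"ry":0,"rz":0,"dx":0,"dy":0,"dz":0,"fingers":0.6},{"rx":0,"ry":0,"rz":0,"dx":0,"dy":0,"dz":0,"fingers":0.6},{"rx":0,"ry":0,"rz":0,"dx":0,"dy":0,"dz":0,"fingers":0.6}]' 30
python3 shot.py w11;python3 meas.py w11 .650 .1727 .033 .047
```

```text
clock: 11.75
eef_pos: [0.6493, 0.173, -0.0003]
eef_rot: [-0.001, 0.0, 1.0, -0.0]
wrist_force: [-1.3, -0.5, -0.3]
grip_width: 0.98
finger_force: 0.0
clock: 12.05
eef_pos: [0.6501, 0.1728, -0.0087]
eef_rot: [-0.0, 0.0, 1.0, 0.0]
wrist_force: [0.5, -0.7, 0.1]
grip_width: 0.982
finger_force: 0.0
clock: 12.45
eef_pos: [0.6506, 0.1731, -0.0079]
eef_rot: [0.001, 0.0, 1.0, 0.0]
wrist_force: [-1.1, 0.5, 3.3]
grip_width: 0.746
finger_force: 33.6
[ 0.6506  0.1731 -0.0079]
ring (array([0.6518, 0.171 ]), np.float64(46.71), np.float64(0.37))
cap 0.0355 (array([0.6504, 0.1737]), np.float64(33.21), np.float64(0.5))
cap 0.031 (array([0.6527, 0.1738]), np.float64(34.41), np.float64(0.49))
cap 0.026 (array([0.6552, 0.1738]), np.float64(35.71), np.float64(0.54))
```

```bash
python3 -m pendant '[{"rx":0,"ry":0,"rz":0,"dx":0,"dy":0,"dz":-2,"fingers":0.6},{"rx":0,"ry":0,"rz":0,"dx":0,"dy":0,"dz":-4,"fingers":0.6},{"rx":0,"ry":0,"rz":0,"dx":0,"dy":0,"dz":-3,"fingers":0.6},{"rx":0,"ry":0,"rz":0,"dx":0,"dy":-2,"dz":0,"fingers":0.6},{"rx":0,"ry":0,"rz":0,"dx":-0.3,"dy":-4,"dz":0,"fingers":0.6},{"rx":0,"ry":0,"rz":0,"dx":-0.3,"dy":-4,"dz":0,"fingers":0.6},{"rx":0,"ry":0,"rz":0,"dx":-0.3,"dy":-4,"dz":0,"fingers":0.6},{"rx":0,"ry":0,"rz":0,"dx":-0.3,"dy":-4,"dz":0,"fingers":0.6}]'
python3 -m pendant '[{"rx":0,"ry":0,"rz":0,"dx":-0.3,"dy":-4,"dz":0,"fingers":0.6},{"rx":0,"ry":0,"rz":0,"dx":-0.3,"dy":-4,"dz":0,"fingers":0.6},{"rx":0,"ry":0,"rz":0,"dx":-0.3,"dy":-4,"dz":0,"fingers":0.6},{"rx":0,"ry":0,"rz":0,"dx":-0.1,"dy":-3,"dz":0,"fingers":0.6},{"rx":0,"ry":0,"rz":0,"dx":-0.1,"dy":-1.5,"dz":0,"fingers":0.6},{"rx":0,"ry":0,"rz":0,"dx":0,"dy":0,"dz":0,"fingers":0.6},{"rx":0,"ry":0,"rz":0,"dx":0,"dy":0,"dz":0,"fingers":0.6}]'
python3 shot.py w12; python3 - <<'E'
from h import *
from station import ctrl
d=load("w12"); T=d["T"]
print("L",circ(d,(.6728,-.1723),.0592,.013,"ring",span=.005))
go(ctrl.read_state(),(.6728,-.1723,.01))
c=T[:3,3]
for o in(.0445,.041): print("held",circ(d,c[:2],.033,c[2]+o,"cap"))
cv2.imwrite("pics/w12.png",d["pixels"][:,:,::-1])
E
```

```text
clock: 13.3
eef_pos: [0.661, -0.0094, 0.0795]
eef_rot: [-0.001, 0.001, 1.0, -0.0]
wrist_force: [0.5, 0.9, -1.0]
grip_width: 0.746
finger_force: 34.0
clock: 14.0
eef_pos: [0.6726, -0.171, 0.0806]
eef_rot: [-0.001, 0.0, 1.0, 0.001]
wrist_force: [-0.1, 0.0, -1.6]
grip_width: 0.743
finger_force: 34.0
[ 0.6726 -0.171   0.0806]
L (array([ 0.6729, -0.1724]), np.float64(59.16), np.float64(0.17))
d [-0.   -0.19  7.09] r [ 0.05 -0.04  0.03] at [ 0.6728 -0.1705  0.0809]
held (array([ 0.6719, -0.1706]), np.float64(32.91), np.float64(0.45))
held (array([ 0.6737, -0.1705]), np.float64(33.76), np.float64(0.44))
```

View pics/w12.png

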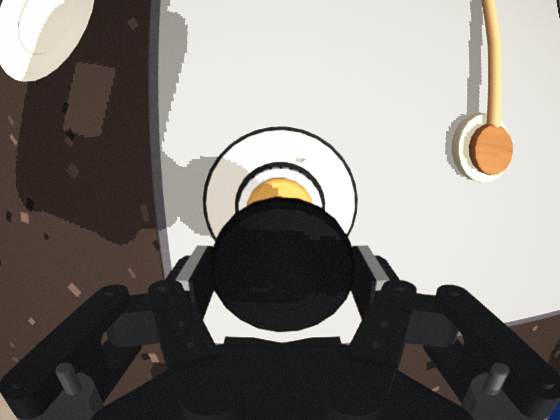

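w12 shows the large cap held level at (283,263) above the crown, with the ring centre at (280,202). I'll lower it onto the large burner.

```bash
python3 -m pendant '[{"rx":0,"ry":0,"rz":0,"dx":0,"dy":-0.15,"dz":4,"fingers":0.6},{"rx":0,"ry":0,"rz":0,"dx":0,"dy":0,"dz":3,"fingers":0.6},{"rx":0,"ry":0,"rz":0,"dx":0,"dy":0,"dz":1,"fingers":0.6},{"rx":0,"ry":0,"rz":0,"dx":0,"dy":0,"dz":0,"fingers":0.6}]'
python3 -m pendant '[{"rx":0,"ry":0,"rz":0,"dx":0,"dy":0,"dz":0.3,"fingers":0.6},{"rx":0,"ry":0,"rz":0,"dx":0,"dy":0,"dz":0,"fingers":0.6}]'
python3 -m pendant '[{"rx":0,"ry":0,"rz":0,"dx":0,"dy":0,"dz":0.3,"fingers":0.6},{"rx":0,"ry":0,"rz":0,"dx":0,"dy":0,"dz":0,"fingers":0.6}]'
```

```text
clock: 14.45
eef_pos: [0.6719, -0.1719, -0.0005]
eef_rot: [-0.002, -0.0, 1.0, 0.001]
wrist_force: [0.3, -1.1, -1.3]
grip_width: 0.75
finger_force: 34.0
clock: 14.65
eef_pos: [0.6741, -0.1736, 0.0005]
eef_rot: [0.002, 0.0, 1.0, -0.0]
wrist_force: [-0.1, -0.6, -2.0]
grip_width: 0.742
finger_force: 34.0
clock: 14.85
eef_pos: [0.6731, -0.1737, -0.0041]
eef_rot: [0.0, 0.0, 1.0, -0.0]
wrist_force: [0.7, -0.7, -2.1]
grip_width: 0.747
finger_force: 34.0
```

```bash
for k in 1; do python3 -m pendant '[{"rx":0,"ry":0,"rz":0,"dx":0,"dy":0,"dz":0.2,"fingers":0.6},{"rx":0,"ry":0,"rz":0,"dx":0,"dy":0,"dz":0,"fingers":0.6}]'; python3 -m pendant '[{"rx":0,"ry":0,"rz":0,"dx":0,"dy":0,"dz":0.1,"fingers":0.6},{"rx":0,"ry":0,"rz":0,"dx":0,"dy":0,"dz":0,"fingers":0.6}]'; python3 -m pendant '[{"rx":0,"ry":0,"rz":0,"dx":0,"dy":0,"dz":0.1,"fingers":0.6},{"rx":0,"ry":0,"rz":0,"dx":0,"dy":0,"dz":0,"fingers":0.6}]'; done
```

```text
clock: 15.05
eef_pos: [0.6727, -0.1737, -0.0069]
eef_rot: [-0.0, 0.001, 1.0, 0.0]
wrist_force: [-0.1, 0.3, -2.2]
grip_width: 0.744
finger_force: 34.0
clock: 15.25
eef_pos: [0.6729, -0.1737, -0.0076]
eef_rot: [0.0, 0.0, 1.0, 0.0]
wrist_force: [0.2, -0.0, -1.2]
grip_width: 0.746
finger_force: 34.0
clock: 15.45
eef_pos: [0.673, -0.1737, -0.0078]
eef_rot: [0.0, 0.0, 1.0, -0.0]
wrist_force: [-2.7, 1.8, 4.2]
grip_width: 0.746
finger_force: 34.5
```

```bash
python3 -m pendant '[{"rx":0,"ry":0,"rz":0,"dx":0,"dy":0,"dz":0,"fingers":0.9},{"rx":0,"ry":0,"rz":0,"dx":0,"dy":0,"dz":0,"fingers":0.9},{"rx":0,"ry":0,"rz":0,"dx":0,"dy":0,"dz":-2,"fingers":0.9},{"rx":0,"ry":0,"rz":0,"dx":0,"dy":0,"dz":-4,"fingers":0.9},{"rx":0,"ry":0,"rz":0,"dx":0,"dy":0,"dz":-4,"fingers":0.85},{"rx":0,"ry":0,"rz":0,"dx":2,"dy":0.1,"dz":0,"fingers":0.8},{"rx":0,"ry":0,"rz":0,"dx":0,"dy":0,"dz":0,"fingers":0.8},{"rx":0,"ry":0,"rz":0,"dx":0,"dy":0,"dz":0,"fingers":0.8}]'
python3 shot.py w13; python3 meas.py w13 .6728 -.1723 .033 .0592
python3 -m pendant '[{"rx":0,"ry":0,"rz":0,"dx":4,"dy":0.1,"dz":0,"fingers":0.8},{"rx":0,"ry":0,"rz":0,"dx":4,"dy":0.1,"dz":0,"fingers":0.8},{"rx":0,"ry":0,"rz":0,"dx":4,"dy":0,"dz":0,"fingers":0.8},{"rx":0,"ry":0,"rz":0,"dx":4,"dy":0,"dz":0,"fingers":0.8},{"rx":0,"ry":0,"rz":0,"dx":2.8,"dy":0,"dz":0,"fingers":0.8},{"rx":0,"ry":0,"rz":0,"dx":0,"dy":0,"dz":0,"fingers":0.8},{"rx":0,"ry":0,"rz":0,"dx":0,"dy":0,"dz":0,"fingers":0.8}]'
python3 shot.py w14; python3 meas.py w14 .466 -.168 .026 .037
python3 - <<'E'
from h import *
print("S w1",circ(load("w1"),(.467,-.167),.037,.013,"ring",span=.004))
E
```

```text
clock: 16.25
eef_pos: [0.6526, -0.1725, 0.0906]
eef_rot: [-0.001, 0.001, 1.0, 0.0]
wrist_force: [-0.3, 0.2, 0.4]
grip_width: 0.799
finger_force: 0.0
[ 0.6526 -0.1725  0.0906]
ring (array([ 0.6727, -0.1723]), np.float64(59.13), np.float64(0.16))
cap 0.0355 (array([ 0.6701, -0.173 ]), np.float64(34.88), np.float64(0.93))
cap 0.031 (array([ 0.6717, -0.173 ]), np.float64(35.67), np.float64(0.88))
cap 0.026 (array([ 0.6735, -0.173 ]), np.float64(36.47), np.float64(0.84))
clock: 17.0
eef_pos: [0.4652, -0.1706, 0.0912]
eef_rot: [0.0, 0.001, 1.0, 0.0]
wrist_force: [0.6, 0.4, 0.2]
grip_width: 0.799
finger_force: 0.0
[ 0.4652 -0.1706  0.0912]
ring (array([ 0.4679, -0.167 ]), np.float64(37.2), np.float64(0.12))
cap 0.0355 (array([ 0.4646, -0.1694]), np.float64(25.62), np.float64(0.23))
cap 0.031 (array([ 0.4659, -0.1694]), np.float64(26.13), np.float64(0.17))
cap 0.026 (array([ 0.4673, -0.1694]), np.float64(26.71), np.float64(0.2))
S w1 (array([ 0.4683, -0.1668]), np.float64(37.27), np.float64(0.22))
```

```bash
python3 -m pendant '[{"rx":0,"ry":0,"rz":0,"dx":0,"dy":0,"dz":4,"fingers":0.8},{"rx":0,"ry":0,"rz":0,"dx":0,"dy":0,"dz":3,"fingers":0.8},{"rx":0,"ry":0,"rz":0,"dx":0,"dy":0,"dz":0,"fingers":0.8},{"rx":0,"ry":0,"rz":0,"dx":0,"dy":0,"dz":0,"fingers":0.8}]'
python3 shot.py w15; python3 meas.py w15 .466 -.168 .026 .037
```

```text
clock: 17.45
eef_pos: [0.4656, -0.1704, 0.0216]
eef_rot: [-0.0, 0.0, 1.0, 0.0]
wrist_force: [-0.6, 0.0, -0.3]
grip_width: 0.8
finger_force: 0.0
[ 0.4656 -0.1704  0.0216]
ring (array([ 0.4671, -0.1667]), np.float64(36.56), np.float64(0.46))
cap 0.0355 (array([ 0.4645, -0.1694]), np.float64(25.89), np.float64(0.48))
cap 0.031 (array([ 0.4664, -0.1694]), np.float64(26.66), np.float64(0.52))
cap 0.026 (array([ 0.4684, -0.1693]), np.float64(27.42), np.float64(0.52))
```

```bash
python3 -m pendant '[{"rx":0,"ry":0,"rz":0,"dx":0.1,"dy":0.1,"dz":1.5,"fingers":0.8},{"rx":0,"ry":0,"rz":0,"dx":0,"dy":0,"dz":1.2,"fingers":0.8},{"rx":0,"ry":0,"rz":0,"dx":0,"dy":0,"dz":0,"fingers":0.8},{"rx":0,"ry":0,"rz":0,"dx":0,"dy":0,"dz":0,"fingers":0.8}]'
python3 -m pendant '[{"rx":0,"ry":0,"rz":0,"dx":0,"dy":0,"dz":0,"fingers":0.4},{"rx":0,"ry":0,"rz":0,"dx":0,"dy":0,"dz":0,"fingers":0.4},{"rx":0,"ry":0,"rz":0,"dx":0,"dy":0,"dz":0,"fingers":0.4},{"rx":0,"ry":0,"rz":0,"dx":0,"dy":0,"dz":0,"fingers":0.4}]' 30
```

```text
clock: 17.9
eef_pos: [0.4643, -0.1696, -0.005]
eef_rot: [0.0, 0.0, 1.0, -0.0]
wrist_force: [-0.0, 0.4, -0.1]
grip_width: 0.798
finger_force: 0.0
clock: 18.3
eef_pos: [0.4646, -0.1697, -0.0044]
eef_rot: [0.001, 0.0, 1.0, -0.0]
wrist_force: [-1.4, 0.9, 5.8]
grip_width: 0.582
finger_force: 31.3
```

```bash
python3 -m pendant '[{"rx":0,"ry":0,"rz":0,"dx":0,"dy":0,"dz":-2,"fingers":0.4},{"rx":0,"ry":0,"rz":0,"dx":0,"dy":0,"dz":-4,"fingers":0.4},{"rx":0,"ry":0,"rz":0,"dx":0,"dy":0,"dz":-3,"fingers":0.4},{"rx":0,"ry":0,"rz":0,"dx":-1.9,"dy":3.4,"dz":0,"fingers":0.4},{"rx":0,"ry":0,"rz":0,"dx":-1.9,"dy":3.4,"dz":0,"fingers":0.4},{"rx":0,"ry":0,"rz":0,"dx":-1.9,"dy":3.4,"dz":0,"fingers":0.4},{"rx":0,"ry":0,"rz":0,"dx":-1.9,"dy":3.4,"dz":0,"fingers":0.4},{"rx":0,"ry":0,"rz":0,"dx":-1.9,"dy":3.4,"dz":0,"fingers":0.4}]'
python3 -m pendant '[{"rx":0,"ry":0,"rz":0,"dx":-1.9,"dy":3.4,"dz":0,"fingers":0.4},{"rx":0,"ry":0,"rz":0,"dx":-1.9,"dy":3.4,"dz":0,"fingers":0.4},{"rx":0,"ry":0,"rz":0,"dx":-1.9,"dy":3.4,"dz":0,"fingers":0.4},{"rx":0,"ry":0,"rz":0,"dx":-1.9,"dy":3.4,"dz":0,"fingers":0.4},{"rx":0,"ry":0,"rz":0,"dx":-1.7,"dy":3.4,"dz":0,"fingers":0.4},{"rx":0,"ry":0,"rz":0,"dx":0,"dy":0,"dz":0,"fingers":0.4},{"rx":0,"ry":0,"rz":0,"dx":0,"dy":0,"dz":0,"fingers":0.4}]'
python3 shot.py w16; cat > place.py <<'E'
import sys
from h import *
from station import ctrl
n,r,rr,x,y,k=sys.argv[1],*map(float,sys.argv[2:7]); d=load(n); c=d["T"][:3,3]
print("ring",circ(d,(x,y),rr,.013,"ring",span=.004),"held",circ(d,c[:2],r,c[2]+k+.0095,"cap"))
go(ctrl.read_state(),(x,y,.0))
E
python3 place.py w16 .026 .047 .6523 .171 .031
```

```text
clock: 19.1
eef_pos: [0.5596, 0.0019, 0.0845]
eef_rot: [0.0, 0.0, 1.0, -0.0]
wrist_force: [-0.5, -0.1, 0.2]
grip_width: 0.581
finger_force: 31.8
clock: 19.8
eef_pos: [0.652, 0.1709, 0.0836]
eef_rot: [-0.001, -0.0, 1.0, -0.0]
wrist_force: [-0.7, -0.3, 0.4]
grip_width: 0.584
finger_force: 31.8
[0.652  0.1709 0.0836]
ring (array([0.6523, 0.1709]), np.float64(47.05), np.float64(0.16)) held (array([0.6514, 0.1712]), np.float64(26.22), np.float64(0.38))
d [-0.04  0.11  8.4 ] r [-0.03 -0.04 -0.05] at [0.6519 0.17   0.084 ]
```

```bash
python3 -m pendant '[{"rx":0,"ry":0,"rz":0,"dx":0,"dy":0,"dz":4,"fingers":0.4},{"rx":0,"ry":0,"rz":0,"dx":0,"dy":0,"dz":3,"fingers":0.4},{"rx":0,"ry":0,"rz":0,"dx":0,"dy":0,"dz":1,"fingers":0.4},{"rx":0,"ry":0,"rz":0,"dx":0,"dy":0,"dz":0,"fingers":0.4}]'
python3 -m pendant '[{"rx":0,"ry":0,"rz":0,"dx":0,"dy":0,"dz":0.3,"fingers":0.4},{"rx":0,"ry":0,"rz":0,"dx":0,"dy":0,"dz":0,"fingers":0.4}]'
python3 -m pendant '[{"rx":0,"ry":0,"rz":0,"dx":0,"dy":0,"dz":0.2,"fingers":0.4},{"rx":0,"ry":0,"rz":0,"dx":0,"dy":0,"dz":0,"fingers":0.4}]'
python3 -m pendant '[{"rx":0,"ry":0,"rz":0,"dx":0,"dy":0,"dz":0.2,"fingers":0.4},{"rx":0,"ry":0,"rz":0,"dx":0,"dy":0,"dz":0,"fingers":0.4}]'
```

```text
clock: 20.25
eef_pos: [0.6511, 0.1692, 0.003]
eef_rot: [-0.002, 0.001, 1.0, -0.0]
wrist_force: [0.8, 0.5, 0.3]
grip_width: 0.587
finger_force: 31.8
clock: 20.45
eef_pos: [0.6533, 0.1703, 0.0035]
eef_rot: [0.002, 0.001, 1.0, 0.0]
wrist_force: [0.1, -0.7, -0.9]
grip_width: 0.585
finger_force: 31.8
clock: 20.65
eef_pos: [0.6525, 0.1705, 0.0001]
eef_rot: [0.001, 0.0, 1.0, 0.0]
wrist_force: [0.1, 0.0, -0.9]
grip_width: 0.584
finger_force: 31.8
clock: 20.85
eef_pos: [0.6521, 0.1704, -0.0028]
eef_rot: [-0.0, 0.0, 1.0, 0.0]
wrist_force: [0.0, -0.1, -0.7]
grip_width: 0.58
finger_force: 31.8
```

```bash
python3 -m pendant '[{"rx":0,"ry":0,"rz":0,"dx":0,"dy":0,"dz":0.1,"fingers":0.4},{"rx":0,"ry":0,"rz":0,"dx":0,"dy":0,"dz":0,"fingers":0.4}]'
python3 -m pendant '[{"rx":0,"ry":0,"rz":0,"dx":0,"dy":0,"dz":0.1,"fingers":0.4},{"rx":0,"ry":0,"rz":0,"dx":0,"dy":0,"dz":0,"fingers":0.4}]'
```

```text
clock: 21.05
eef_pos: [0.6521, 0.1704, -0.0038]
eef_rot: [-0.0, 0.0, 1.0, 0.0]
wrist_force: [0.7, 0.5, -0.5]
grip_width: 0.584
finger_force: 31.8
clock: 21.25
eef_pos: [0.6523, 0.1704, -0.0043]
eef_rot: [0.0, 0.0, 1.0, 0.0]
wrist_force: [-0.6, 0.3, 2.1]
grip_width: 0.582
finger_force: 32.0
```

```bash
python3 -m pendant '[{"rx":0,"ry":0,"rz":0,"dx":0,"dy":0,"dz":0,"fingers":0.75},{"rx":0,"ry":0,"rz":0,"dx":0,"dy":0,"dz":0,"fingers":0.75},{"rx":0,"ry":0,"rz":0,"dx":0,"dy":0,"dz":-2,"fingers":0.75},{"rx":0,"ry":0,"rz":0,"dx":0,"dy":0,"dz":-4,"fingers":0.7},{"rx":0,"ry":0,"rz":0,"dx":0,"dy":0,"dz":-4,"fingers":0.65},{"rx":0,"ry":0,"rz":0,"dx":2.5,"dy":3.2,"dz":0,"fingers":0.65},{"rx":0,"ry":0,"rz":0,"dx":2.4,"dy":3.1,"dz":0,"fingers":0.65},{"rx":0,"ry":0,"rz":0,"dx":2.4,"dy":3.1,"dz":0,"fingers":0.65}]'
python3 -m pendant '[{"rx":0,"ry":0,"rz":0,"dx":2.4,"dy":3.1,"dz":0,"fingers":0.65},{"rx":0,"ry":0,"rz":0,"dx":2.4,"dy":3.1,"dz":0,"fingers":0.65},{"rx":0,"ry":0,"rz":0,"dx":2.4,"dy":3.1,"dz":0,"fingers":0.65},{"rx":0,"ry":0,"rz":0,"dx":2.6,"dy":3.4,"dz":2,"fingers":0.65},{"rx":0,"ry":0,"rz":0,"dx":0,"dy":0,"dz":4,"fingers":0.65},{"rx":0,"ry":0,"rz":0,"dx":0,"dy":0,"dz":0,"fingers":0.65},{"rx":0,"ry":0,"rz":0,"dx":0,"dy":0,"dz":0,"fingers":0.65}]'
python3 shot.py w17; python3 - <<'E'
from h import *
from station import ctrl
print([circ(load("w17"),(.4813,.392),.02,z,"cap") for z in(.0235,.02)])
go(ctrl.read_state(),(.4813,.392,-.017))
E
```

```text
clock: 22.05
eef_pos: [0.5785, 0.2652, 0.0957]
eef_rot: [0.0, 0.001, 1.0, 0.0]
wrist_force: [1.0, 0.4, -0.1]
grip_width: 0.646
finger_force: 0.0
clock: 22.75
eef_pos: [0.4814, 0.3909, 0.0354]
eef_rot: [-0.001, 0.001, 1.0, -0.001]
wrist_force: [0.9, 0.1, 0.9]
grip_width: 0.65
finger_force: 0.0
[0.4814 0.3909 0.0354]
[(array([0.4822, 0.3924]), np.float64(19.99), np.float64(0.31)), (array([0.4835, 0.3924]), np.float64(20.43), np.float64(0.42))]
d [0.13 0.06 5.4 ] r [ 0.05  0.09 -0.11] at [0.4825 0.3913 0.037 ]
```

```bash
python3 -m pendant '[{"rx":0,"ry":0,"rz":0,"dx":0,"dy":0.05,"dz":3,"fingers":0.65},{"rx":0,"ry":0,"rz":0,"dx":0,"dy":0,"dz":1.7,"fingers":0.65},{"rx":0,"ry":0,"rz":0,"dx":0,"dy":0,"dz":0.5,"fingers":0.65},{"rx":0,"ry":0,"rz":0,"dx":0,"dy":0,"dz":0,"fingers":0.65}]'
python3 -m pendant '[{"rx":0,"ry":0,"rz":0,"dx":0,"dy":0,"dz":0,"fingers":0.3},{"rx":0,"ry":0,"rz":0,"dx":0,"dy":0,"dz":0,"fingers":0.3},{"rx":0,"ry":0,"rz":0,"dx":0,"dy":0,"dz":0,"fingers":0.3},{"rx":0,"ry":0,"rz":0,"dx":0,"dy":0,"dz":0,"fingers":0.3}]' 30
```

```text
clock: 23.2
eef_pos: [0.4816, 0.3916, -0.0166]
eef_rot: [-0.0, 0.001, 1.0, -0.0]
wrist_force: [-0.1, 0.2, 1.3]
grip_width: 0.65
finger_force: 0.0
clock: 23.6
eef_pos: [0.4824, 0.3925, -0.0148]
eef_rot: [0.001, 0.0, 1.0, 0.001]
wrist_force: [1.1, -1.8, 5.9]
grip_width: 0.447
finger_force: 30.6
```

```bash
python3 -m pendant '[{"rx":0,"ry":0,"rz":0,"dx":0,"dy":0,"dz":-2.5,"fingers":0.3},{"rx":0,"ry":0,"rz":0,"dx":0,"dy":0,"dz":-4,"fingers":0.3},{"rx":0,"ry":0,"rz":0,"dx":0,"dy":0,"dz":-4,"fingers":0.3},{"rx":0,"ry":0,"rz":0,"dx":0.1,"dy":-4,"dz":0,"fingers":0.3},{"rx":0,"ry":0,"rz":0,"dx":0.1,"dy":-4,"dz":0,"fingers":0.3},{"rx":0,"ry":0,"rz":0,"dx":0.1,"dy":-4,"dz":0,"fingers":0.3},{"rx":0,"ry":0,"rz":0,"dx":0.1,"dy":-4,"dz":0,"fingers":0.3},{"rx":0,"ry":0,"rz":0,"dx":0.1,"dy":-4,"dz":0,"fingers":0.3}]'
python3 -m pendant '[{"rx":0,"ry":0,"rz":0,"dx":0.1,"dy":-4,"dz":0,"fingers":0.3},{"rx":0,"ry":0,"rz":0,"dx":0.1,"dy":-4,"dz":0,"fingers":0.3},{"rx":0,"ry":0,"rz":0,"dx":0.1,"dy":-4,"dz":0,"fingers":0.3},{"rx":0,"ry":0,"rz":0,"dx":0.1,"dy":-4,"dz":0,"fingers":0.3},{"rx":0,"ry":0,"rz":0,"dx":0.1,"dy":-4,"dz":0,"fingers":0.3},{"rx":0,"ry":0,"rz":0,"dx":0.1,"dy":-4,"dz":0,"fingers":0.3},{"rx":0,"ry":0,"rz":0,"dx":0.1,"dy":-4,"dz":0,"fingers":0.3},{"rx":0,"ry":0,"rz":0,"dx":0.1,"dy":-4,"dz":0,"fingers":0.3}]'
python3 -m pendant '[{"rx":0,"ry":0,"rz":0,"dx":0.1,"dy":-4,"dz":0,"fingers":0.3},{"rx":0,"ry":0,"rz":0,"dx":0,"dy":0,"dz":0,"fingers":0.3},{"rx":0,"ry":0,"rz":0,"dx":0,"dy":0,"dz":0,"fingers":0.3}]'
python3 shot.py w18; python3 place.py w18 .02 .037 .468 -.167 .030
```

```text
clock: 24.4
eef_pos: [0.4758, 0.1906, 0.0885]
eef_rot: [0.0, 0.0, 1.0, 0.0]
wrist_force: [-0.3, -0.9, -0.7]
grip_width: 0.448
finger_force: 30.4
clock: 25.2
eef_pos: [0.4676, -0.1295, 0.0886]
eef_rot: [0.0, 0.0, 1.0, 0.0]
wrist_force: [1.4, 0.2, 0.1]
grip_width: 0.448
finger_force: 30.4
clock: 25.5
eef_pos: [0.4667, -0.1683, 0.0883]
eef_rot: [-0.0, 0.001, 1.0, 0.0]
wrist_force: [0.4, 1.0, -0.4]
grip_width: 0.447
finger_force: 30.5
[ 0.4667 -0.1683  0.0883]
ring (array([ 0.4678, -0.1669]), np.float64(37.16), np.float64(0.26)) held (array([ 0.4656, -0.168 ]), np.float64(20.36), np.float64(0.36))
d [-0.12  0.04  8.83] r [ 0.04 -0.01 -0.06] at [ 0.4668 -0.1675  0.0883]
```

```bash
python3 -m pendant '[{"rx":0,"ry":0,"rz":0,"dx":-0.15,"dy":0.1,"dz":4,"fingers":0.3},{"rx":0,"ry":0,"rz":0,"dx":0,"dy":0,"dz":3.3,"fingers":0.3},{"rx":0,"ry":0,"rz":0,"dx":0,"dy":0,"dz":1,"fingers":0.3},{"rx":0,"ry":0,"rz":0,"dx":0,"dy":0,"dz":0,"fingers":0.3}]'
python3 -m pendant '[{"rx":0,"ry":0,"rz":0,"dx":0,"dy":0,"dz":0.3,"fingers":0.3},{"rx":0,"ry":0,"rz":0,"dx":0,"dy":0,"dz":0,"fingers":0.3}]'
python3 -m pendant '[{"rx":0,"ry":0,"rz":0,"dx":0,"dy":0,"dz":0.2,"fingers":0.3},{"rx":0,"ry":0,"rz":0,"dx":0,"dy":0,"dz":0,"fingers":0.3}]'
python3 -m pendant '[{"rx":0,"ry":0,"rz":0,"dx":0,"dy":0,"dz":0.2,"fingers":0.3},{"rx":0,"ry":0,"rz":0,"dx":0,"dy":0,"dz":0,"fingers":0.3}]'
```

```text
clock: 25.95
eef_pos: [0.4676, -0.1656, 0.0043]
eef_rot: [-0.001, -0.0, 1.0, 0.001]
wrist_force: [0.2, -0.2, 0.1]
grip_width: 0.448
finger_force: 30.5
clock: 26.15
eef_pos: [0.4694, -0.1672, 0.0039]
eef_rot: [0.001, 0.0, 1.0, -0.001]
wrist_force: [-0.1, -0.2, -0.5]
grip_width: 0.448
finger_force: 30.5
clock: 26.35
eef_pos: [0.4687, -0.1671, 0.0009]
eef_rot: [0.0, 0.001, 1.0, -0.0]
wrist_force: [0.2, -0.0, 0.2]
grip_width: 0.449
finger_force: 30.5
clock: 26.55
eef_pos: [0.4683, -0.167, -0.0018]
eef_rot: [-0.0, 0.0, 1.0, 0.0]
wrist_force: [0.4, 0.8, -1.4]
grip_width: 0.447
finger_force: 30.5
```

```bash
python3 -m pendant '[{"rx":0,"ry":0,"rz":0,"dx":0,"dy":0,"dz":0.1,"fingers":0.3},{"rx":0,"ry":0,"rz":0,"dx":0,"dy":0,"dz":0,"fingers":0.3}]'
python3 -m pendant '[{"rx":0,"ry":0,"rz":0,"dx":0,"dy":0,"dz":0.1,"fingers":0.3},{"rx":0,"ry":0,"rz":0,"dx":0,"dy":0,"dz":0,"fingers":0.3}]'
python3 -m pendant '[{"rx":0,"ry":0,"rz":0,"dx":0,"dy":0,"dz":0.1,"fingers":0.3},{"rx":0,"ry":0,"rz":0,"dx":0,"dy":0,"dz":0,"fingers":0.3}]'
```

```text
clock: 26.75
eef_pos: [0.4683, -0.167, -0.0027]
eef_rot: [-0.0, 0.0, 1.0, 0.0]
wrist_force: [0.2, 0.3, -0.9]
grip_width: 0.452
finger_force: 30.5
clock: 26.95
eef_pos: [0.4684, -0.167, -0.0028]
eef_rot: [0.0, 0.0, 1.0, 0.0]
wrist_force: [-3.1, 0.9, 6.5]
grip_width: 0.448
finger_force: 31.1
clock: 27.15
eef_pos: [0.4685, -0.1671, -0.0029]
eef_rot: [-0.0, 0.0, 1.0, -0.0]
wrist_force: [-7.3, 3.5, 14.3]
grip_width: 0.451
finger_force: 31.8
```

```bash
python3 -m pendant '[{"rx":0,"ry":0,"rz":0,"dx":0,"dy":0,"dz":-0.2,"fingers":0.3},{"rx":0,"ry":0,"rz":0,"dx":0,"dy":0,"dz":0,"fingers":0.65},{"rx":0,"ry":0,"rz":0,"dx":0,"dy":0,"dz":0,"fingers":0.65},{"rx":0,"ry":0,"rz":0,"dx":0,"dy":0,"dz":-2,"fingers":0.65},{"rx":0,"ry":0,"rz":0,"dx":0,"dy":0,"dz":-4,"fingers":0.65},{"rx":0,"ry":0,"rz":0,"dx":-3,"dy":1,"dz":-3,"fingers":0.65},{"rx":0,"ry":0,"rz":0,"dx":-4,"dy":1,"dz":-1,"fingers":0.65},{"rx":0,"ry":0,"rz":0,"dx":0,"dy":0,"dz":0,"fingers":0.65}]'
python3 -m pendant '[{"rx":0,"ry":0,"rz":0,"dx":-3,"dy":3,"dz":-3,"fingers":0.65},{"rx":0,"ry":0,"rz":0,"dx":0,"dy":4,"dz":-3,"fingers":0.65},{"rx":0,"ry":0,"rz":0,"dx":0,"dy":4,"dz":-3,"fingers":0.65},{"rx":0,"ry":0,"rz":0,"dx":0,"dy":3,"dz":0,"fingers":0.65},{"rx":0,"ry":0,"rz":0,"dx":0,"dy":0,"dz":0,"fingers":0.65},{"rx":0,"ry":0,"rz":0,"dx":0,"dy":0,"dz":0,"fingers":0.65}]'
python3 shot.py w19; python3 - <<'E'
from h import *
from station import viewer
w=load("w19"); t=viewer.snapshot("top"); s=viewer.snapshot("side"); 
for n,c,r,rr in(("S",(.468,-.167),.02,.037),("M",(.6523,.171),.026,.047),("L",(.6728,-.1723),.033,.059)):
    print(n,"wrist",circ(w,c,r,.0355,"cap",span=.006),circ(w,c,rr,.013,"ring",span=.004),"top",circ(t,c,r,.0355,"cap",span=.006),"side",circ(s,c,r,.0355,"cap",span=.006))
a=cv2.resize(s["pixels"][140:300,200:450],(750,480)); cv2.imwrite("pics/s_end.png",a[:,:,::-1])
cv2.imwrite("pics/w19.png",w["pixels"][:,:,::-1])
E
```

```text
clock: 27.95
eef_pos: [0.5422, -0.1462, 0.0989]
eef_rot: [0.002, -0.001, 1.0, -0.0]
wrist_force: [-0.3, -0.1, -0.9]
grip_width: 0.651
finger_force: 0.0
clock: 28.55
eef_pos: [0.5668, -0.0082, 0.1852]
eef_rot: [-0.001, -0.0, 1.0, -0.0]
wrist_force: [-0.5, -0.7, -0.1]
grip_width: 0.651
finger_force: 0.0
[ 0.5668 -0.0082  0.1852]
S wrist (array([ 0.4695, -0.1648]), np.float64(20.9), np.float64(0.63)) (array([ 0.4683, -0.1666]), np.float64(37.42), np.float64(0.22)) top (array([ 0.467 , -0.1641]), np.float64(21.35), np.float64(0.5)) side (array([ 0.4679, -0.1738]), np.float64(21.28), np.float64(1.04))
M wrist (array([0.6508, 0.1685]), np.float64(27.36), np.float64(0.6)) (array([0.652 , 0.1702]), np.float64(47.4), np.float64(0.21)) top (array([0.6494, 0.17  ]), np.float64(27.54), np.float64(0.76)) side (array([0.6497, 0.1598]), np.float64(27.83), np.float64(1.68))
L wrist (array([ 0.6697, -0.1712]), np.float64(33.03), np.float64(1.38)) (array([ 0.673 , -0.1717]), np.float64(59.75), np.float64(0.41)) top (array([ 0.6692, -0.171 ]), np.float64(35.77), np.float64(0.87)) side (array([ 0.669 , -0.1814]), np.float64(34.87), np.float64(1.67))
```

View pics/w19.png

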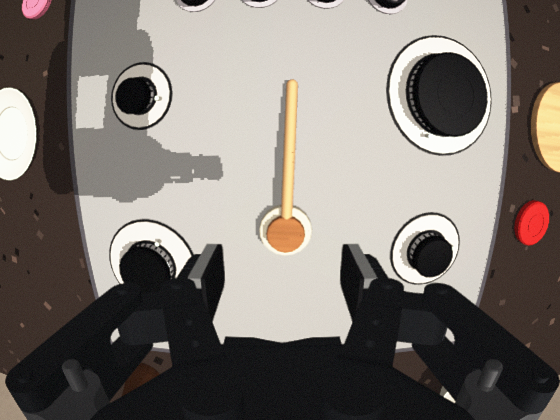

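View pics/s_end.png

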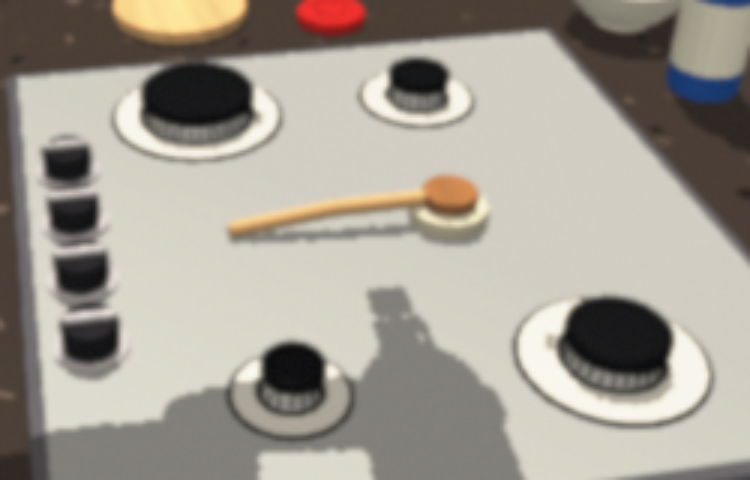

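Both views show all three caps level on their own burners, seated like the extra-large one with no gold crown visible. Small is at (136,95), medium at (431,252) and large at (150,263). The brush and extra cap are in place.

```bash
python3 -c "
from station import ctrl
print(ctrl.close_job())"
```

```text
the job is handed in; nothing more can be done
None
```

I put the small, medium and large caps on the burners of their own sizes; the last camera views show all three level and fully down, the extra-large cap and brush where they were, and the job was handed in at about 29 s (the hand-in gave no verdict).

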